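# Open the squeeze-tab safety cap of a bone-store tub

### The job

Take the safety cap off the white tub: gently squeeze its two yellow side tabs together, keep them squeezed while you turn the cap anticlockwise until you feel its stop, then lift it straight off without forcing anything. Set the cap down gently, right way up, near the middle of the round cork mat and let go, leaving everything else on the table where it is.

Things in the scene. Friction and masses are not known exactly. Their poses are not given: they have to be found in the camera images.
- cap: Loose blue cap with two yellow side tabs, 39 mm tall, 0.08 kg. Origin: centre of its underside, z up along its axis. Blue top 54 mm (cap x) by 43 mm (cap y); tabs at +y and -y. It starts locked on the tub, underside 73 mm above the table, with 1 mm sideways play. It may be squeezed with up to 40 N and loaded by about 20 N in turning or lifting; more breaks it.
- cap_top (a point): Centre of the cap's top face, 39 mm above its underside; a white bar there runs along cap x. Turning: anticlockwise from above, tabs kept in. The cap comes free after 6 to 67 degrees; 7 degrees later (14 to 76 from the start) it meets a firm, slightly springy stop (0.09 N m per degree). The angle differs every time, by feel only. Back off 3 degrees, then lift: clear of the neck after 45 mm.
- tab_a (a joint): Travel of the tab at the cap's +y side, in m: 0 at rest, 0.0045 fully pressed inward (spring 10 N at rest, 16 N pressed). Its upright flat outer pad is 20 mm wide and spans 13 to 39 mm above the cap's underside. Over both pads: 62 mm at rest, 53 mm fully pressed.
- tab_b (a joint): The same for the tab at the cap's -y side. Below each pad a foot 8 mm wide, down to the cap's underside, sits between two catches of the tub that block turning; it passes them only when its own tab is pressed at least 3.5 mm, so a grasp off the cap's centre leaves one tab caught.
- tub: White round tub, 76 mm in diameter, fixed in a grey stand (foot 130 by 110 mm, two dark jaws); it does not move. Origin: on its axis, on the table, z up. Its shoulder is 70 mm high; the catches on it reach 80 mm, 28 to 35 mm from the axis, so keep fingertips 83 to 93 mm above the table when turning.
- neck_rim (a point): Centre of the mouth of the tub's white hollow neck, 32 mm across and fixed, 100 mm above the table. A springy gasket on the rim (up to 106 mm) pushes the cap up with 6 N while it is locked. Two lugs outside the neck hold the cap down until it has been turned free.
- mat: Round cork mat with a grey felt disc, 112 mm in diameter, 6 mm thick, fixed flat on the table. Origin: centre of its underside, z up.
- brush: Small brush lying on the table, 170 mm long; leave it alone. Origin: on its underside.
- vertebra: Fossil vertebra, about 60 mm, 22 mm tall; leave it alone. Origin: on its underside.
- glue: Amber bottle, 36 mm across, 85 mm tall; leave it alone. Origin: on its underside.
- pot: White jar with a plain grey lid, 60 mm across, 75 mm tall; not the tub, leave it alone. Origin: on its underside.
- book: Blue closed book, 200 by 145 by 26 mm; leave it alone. Origin: on its underside.
- loupe: Black loupe, 42 mm across, 34 mm tall; leave it alone. Origin: on its underside.
- tray: White parts tray, 150 by 200 by 30 mm; leave it alone. Origin: on its underside.
Mind the look-alikes: they are no part of the job. Of the things like the cap, leave any that is turquoise; of the rest the larger one is meant.

How it is judged (in metres and radians):
On the way, in this order (a step that is already met when the one before it is completed fails the run):
1. both tabs are squeezed in while the cap still sits on the neck (value of joint each of tab_a, tab_b above 0.003 m and z of cap in the frame of tub below 0.08 m), for 0.2 s.
2. the cap is lifted clear above the neck (z of cap in the frame of tub above 0.115 m), for 0.05 s.
At the end, for the whole second after the job is handed in: The cap stands right way up (within 4.5 degrees) and at rest on the cork mat, its centre within 25 mm of the mat's centre, released; the tub stands open (horizontal distance between cap and mat below 0.025 m and angle between cap's own z axis and vertical below 0.08 rad and z of cap in the frame of mat between 0.003 and 0.009 m and linear speed of cap below 0.02 m/s and contact force between the fingers and cap below 0.1 N); the robot touches nothing.
It fails at once if the cap is squeezed with more than about 40 N (contact force between the fingers and cap above 85 N).
It fails at once if the cap is forced against the tub: pulled before it is free, or turned on hard against a catch or its stop (over 25 N) (contact force between cap and tub above 25 N).
It fails at once if the robot pushes on the tub or its neck with more than 15 N (contact force between any of the arm, the fingers and tub above 15 N).
It fails at once if the cap is dropped or pressed hard onto the mat (over 25 N) (contact force between cap and mat above 25 N).
It fails at once if another thing on the table is pushed out of its place (over 20 mm) (distance of any of brush, vertebra, glue, pot, book, loupe, tray from where it was at the start of the episode above 0.02 m).
It also fails if it takes over 72 s, if anything falls off the work surface, if the arm or the gripper's body presses on something with over 40 N, if the wrist force passes 120 N, or if a joint passes its speed limit or range.

### The arm

A 6-joint arm with a two-finger parallel gripper is mounted at the origin on the work surface. World frame = base frame: x ahead of the robot, y to its left, z up, the work surface at z = 0. Lengths are in mm, angles in degrees, forces in N, time in s.
With the tool pointing down it reaches from about 350 to 850 mm from the base axis. Payload 8.1 kg.
Tool frame: the origin (TCP) lies midway between the tips of the shut fingers; the grasp point (between the pads) lies 19 mm behind it; x points along the fingers, y is the direction in which the jaws open and shut, and the axes are right-handed (so a half turn about x gives the same grasp; the last joint's range is limited). The gripper opens to 85 mm and grips with 20 to 120 N. Pads are 22 mm wide; open, the fingers measure 114 mm over their backs; the gripper's body (76 mm by 85 mm) begins 54 mm behind the grasp point. The pads swing forward as they close: fully open they stand 13 mm farther back than shut.
Start: joints at [-72.96, 7.471, 85.268, -0, 87.261, -4.893], TCP at [224.132, -556.57, 231.292] pointing down, gripper open.
Joint ranges: [-169.43, 169.43], [-51.17, 129.36], [1.28, 143.12], [-76.62, 256.62], [0, 156.53], [-152.29, 152.29]. Speed limits (degrees/s): [136.94, 136.94, 159.86, 180, 180, 180].

### API

Orientations are given as [roll, pitch, yaw] about the fixed x, y, z axes, in that order (R = Rz(yaw) Ry(pitch) Rx(roll)).
In Python, from bench import sense, snapshot, hand_in gives the robot as it stands.
- The arm moves only by the tool drive_tool, never from a script. Its argument "deltas" is a list of rows, each a list of 7 numbers: the closure in counts, from 0 (fully open) to 255 (shut), then the shift along the tool's x, y, z in m, then the turn, a rotation vector about the tool's x, y, z in rad. A call has exactly 10 rows; each row is the pose to reach, as a shift and turn from the pose commanded when the call began, along the tool's axes at that moment; what a row does not reach only later rows make up. A row lasts 1/12 s, in which the tool goes at most 41.7 mm and 7.16 degrees, less where a joint would pass 70% of its speed; a pose out of reach is approached as far as the arm can. A call with a gripper value outside its range is refused whole. The fingers move at their own pace and stop on an object; "squeeze" is the grip in N (left out, the last holds). Time passes only in rows, so rows that repeat a pose let the fingers close, or fill a call up. It gives the time, the measured TCP pose, the force and the opening at its end, in the units of the state.
- sense(): the state, without advancing time (a new reading comes with each control period).
- snapshot(name): name is "scene" or "top" or "wrist"; returns a dict with "frame" (480x640x3 uint8, blue, green, red), "fx", "fy", "cx", "cy" (pixels), "k1" (the pictures are not rectified: a ray, as slopes to the right and down, at radius r is drawn at 1 + k1 r^2 times it, then the intrinsics apply), "rvec" (rotation vector, rad) and "tvec" (3), from world to camera coordinates, as OpenCV has them. Camera axes: x right, y down, z forward; pixel columns grow to the right and rows downward; lengths in mm; the calibration is good to about 2 mm. A picture is of the moment at which its call begins. There is no depth.
- hand_in(): hands the job in, once; it reports no verdict.
The state is a dict: "time": time; "joint_pos": joint angles; "qd": joint speeds; "joint_efforts": joint torques, N m; "tool_pos": TCP position; "tcp_rot": TCP orientation; "ft_force": force on the tool from outside, world axes, zero at the start; "wrist_torque": the same for the moment, N m; "finger_gap": finger opening in mm.
Only numpy, scipy, OpenCV 4.12 (cv2) and the standard library are available. Lean on these libraries where they do the work, as an engineer would, in place of code of your own. Each camera call takes 0.05 s, during which the arm holds its last target.

## Working session

There is one attempt and no reset: what is moved stays moved. The work goes in short steps, Python scripts to look and compute and a tool call to move; the robot and the scene stay as the last step left them, time stands still between calls to the robot, and variables do not carry over. Pictures are saved under pics/ and viewed, and the job is handed in when it is done.

Besides the shell and the picture viewer there is one more tool, called after "Emit:" as a command line: name --pt "numbers of a row" for each row, then --argument value for the rest. drive_tool: Moves the arm, as the interface text tells. Its arguments: {"type":"object","properties":{"deltas":{"type":"array","items":{"type":"array","items":{"type":"number"}}},"squeeze":{"type":"number"}},"required":["deltas"]}

```bash
ls; mkdir -p pics; python3 - <<'E'
from bench import sense,snapshot
import cv2
for n in("scene","top","wrist"):
    s=snapshot(n); cv2.imwrite(f"pics/{n}0.png",s["frame"]); print(n,{k:v for k,v in s.items() if k!="frame"})
print(sense())
E
```

```text
pics
scene {'fx': 542.8070877410228, 'fy': 542.8070877410228, 'cx': 325.42833012696286, 'cy': 241.17424278066625, 'k1': -0.04772614120120308, 'rvec': array([ 1.77100843,  1.68417869, -0.7413504 ]), 'tvec': array([ -21.14392049, -278.43899264, 1721.08978884])}
top {'fx': 597.0084479518422, 'fy': 597.0084479518422, 'cx': 328.1295238680817, 'cy': 240.60916121718725, 'k1': -0.17416608529691416, 'rvec': array([ 2.15028439, -2.10755637,  0.16035763]), 'tvec': array([  10.75809198,  541.9998194 , 1661.80760236])}
wrist {'fx': 420.99631968430083, 'fy': 420.99631968430083, 'cx': 326.5225941517057, 'cy': 239.3226817249922, 'k1': -0.016668980715235704, 'rvec': array([-2.38886881,  1.61290674,  0.24659219]), 'tvec': array([-599.11671406,  -38.42665247,  379.56706825])}
{'time': 0.15, 'joint_pos': array([-7.29591582e+01,  7.50450242e+00,  8.53166024e+01,  2.25423956e-03,
        8.72614605e+01, -4.89416736e+00]), 'qd': array([ 0.00792874, -0.06829946, -0.09585823,  0.13213322, -0.05286138,
       -0.08838824]), 'joint_efforts': array([-1.39079708e-03, -5.70062113e+01, -5.01158953e+01, -4.72765641e-04,
        9.67025582e-03,  2.19326262e-05]), 'tool_pos': array([ 224.02936608, -556.14205286,  230.47648388]), 'tcp_rot': array([-96.45620291,  89.91740399, 105.47869691]), 'ft_force': array([ 0.03867554, -0.44509579, -0.061139  ]), 'wrist_torque': array([0.01422432, 0.03760718, 0.06628511]), 'finger_gap': 85.62104598649239}
```

View pics/scene0.png

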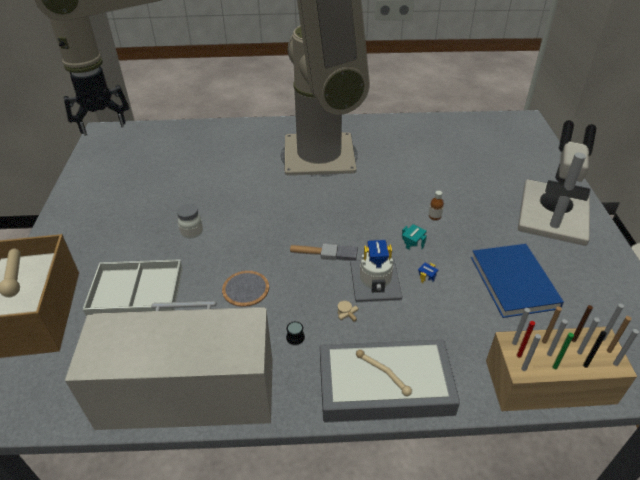

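View pics/top0.png

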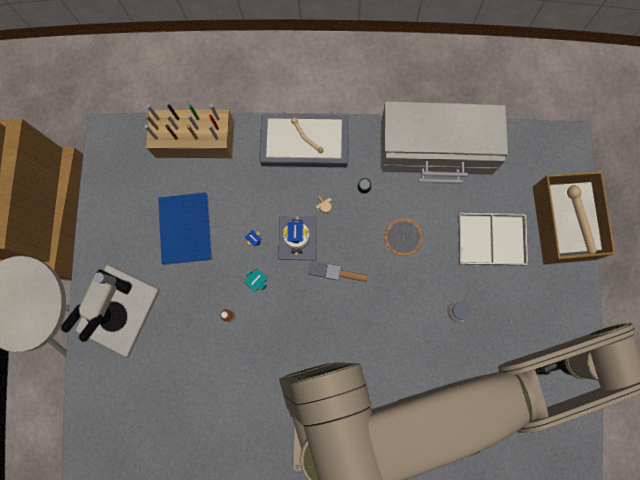

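View pics/wrist0.png

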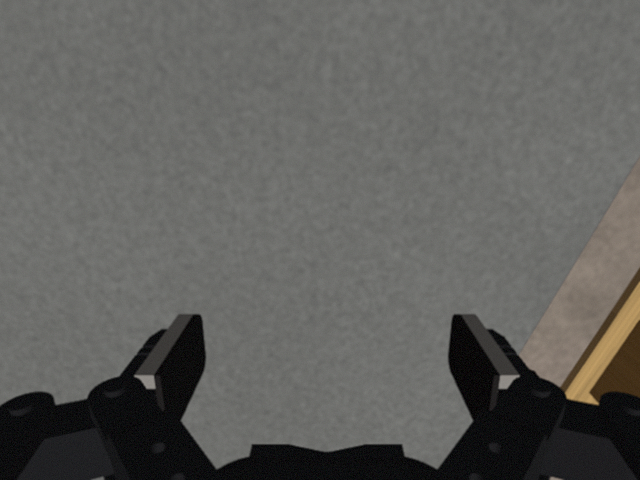

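The scene view shows the tub with its blue cap and yellow tabs at about (377,255) and the mat at (246,288). In the top view the cap is at about (295,232), the mat ring at (404,237), and the smaller blue and turquoise look-alikes at (253,238) and (257,280). The wrist view shows only bare table.

```bash
cat > h.py <<'E'
import numpy as np,cv2
from scipy.spatial.transform import Rotation as Ro
from bench import sense,snapshot
def K(s): return np.array([[s["fx"],0,s["cx"]],[0,s["fy"],s["cy"]],[0,0,1.]]),np.array([s["k1"],0,0,0,0.])
def cast(s,uv,z):
    k,d=K(s); p=cv2.undistortPoints(np.array(uv,float).reshape(-1,1,2),k,d).reshape(-1,2)
    R=cv2.Rodrigues(s["rvec"])[0]; c=-R.T@s["tvec"].ravel()
    r=np.c_[p,np.ones(len(p))]@R
    return c+r*((z-c[2])/r[:,2])[:,None]
def proj(s,P):
    k,d=K(s); return cv2.projectPoints(np.array(P,float).reshape(-1,1,3),s["rvec"],s["tvec"],k,d)[0].reshape(-1,2)
def blobs(m,amin=10):
    n,l,st,c=cv2.connectedComponentsWithStats(m.astype(np.uint8))
    return [(c[i].round(1),st[i]) for i in range(1,n) if st[i][4]>=amin],l
def tool():
    s=sense(); return s["tool_pos"],Ro.from_euler("xyz",s["tcp_rot"],degrees=True).as_matrix(),s
E
python3 - <<'E'
from h import *
for n in("top","scene"):
    s=snapshot(n); f=s["frame"]; hsv=cv2.cvtColor(f,cv2.COLOR_BGR2HSV)
    H,S,V=cv2.split(hsv)
    print(n)
    for nm,m,z in(("blue",(H>105)&(H<128)&(S>150)&(V>50),112),("yel",(H>20)&(H<33)&(S>120)&(V>80),100),("cork",(H>5)&(H<18)&(S>90),6)):
        for c,st in blobs(m,15)[0]:
            print(nm,c,st,cast(s,c,z).round(1))
    if n=="top": cv2.imwrite("pics/topz.png",cv2.resize(f[180:300,220:440],None,fx=3.6,fy=3.6,interpolation=cv2.INTER_CUBIC))
p,R,_=tool(); print(p,R.round(3))
E
```

```text
top
blue [184.1 228.3] [ 159  193   52   71 3251] [[557.7 423.3 112. ]]
blue [294.6 231.2] [288 222  15  20 225] [[555.  113.5 112. ]]
blue [253.1 238.1] [245 230  16  16 110] [[533.6 227.6 112. ]]
yel [284.8 231.5] [284 228   3   8  18] [[555.9 141.6 100. ]]
yel [304.6 231.4] [303 228   4   7  20] [[557.2  86.6 100. ]]
cork [321.7  28.7] [   0   19  640   27 6155] [[1232.    57.2    6. ]]
cork [162.7 112.9] [157 109  14   9  35] [[941.6 546.2   6. ]]
cork [176.5 115.3] [171 110  14  12  54] [[933.4 501.2   6. ]]
cork [188.3 112.2] [185 110   7   6  15] [[943.5 464.4   6. ]]
cork [197.6 142.4] [ 146  110   88   48 1383] [[844.9 427.8   6. ]]
cork [213.3 122.8] [202 113  24  23 114] [[908.5 383.    6. ]]
cork [151.9 121.7] [146 115  13  16  71] [[912.6 578.4   6. ]]
cork [ 37.6 196.4] [   0  119   83  161 8920] [[671.  933.8   6. ]]
cork [170.1 129.3] [161 118  20  23 102] [[887.3 517.8   6. ]]
cork [319.9 149.6] [317 148   6   5  19] [[825.6  52.9   6. ]]
cork [570.4 216.3] [ 533  171   82   93 2621] [[ 636.5 -708.4    6. ]]
cork [402.7 237.4] [385 218  38  38 274] [[ 561.8 -196.    
[... 983 characters left out ...]
. ]]
cork [ 51.9 274. ] [ 50 271   6   7  19] [[ 502.1 -680.5    6. ]]
cork [245.4 290.4] [222 271  47  35 322] [[ 579.9 -197.     6. ]]
cork [ 74.1 275.4] [ 71 272   7   9  25] [[ 509.7 -623.     6. ]]
cork [551.2 324.5] [542 307  19  36 150] [[719.6 492.7   6. ]]
cork [581.5 323.4] [572 306  20  36 151] [[720.6 562.9   6. ]]
cork [618.6 333.7] [607 317  24  36 160] [[754.2 635.2   6. ]]
cork [522.9 344.5] [516 330  17  29  93] [[769.8 411.6   6. ]]
cork [ 50.1 349.7] [ 44 348  12   4  28] [[ 732.9 -611.5    6. ]]
cork [577.5 396.2] [574 393   7   7  16] [[901.7 482.5   6. ]]
[ 224.05612235 -556.32347083  230.76139268] [[-0.     0.374 -0.928]
 [ 0.001 -0.928 -0.374]
 [-1.    -0.001 -0.   ]]
```

View pics/topz.png

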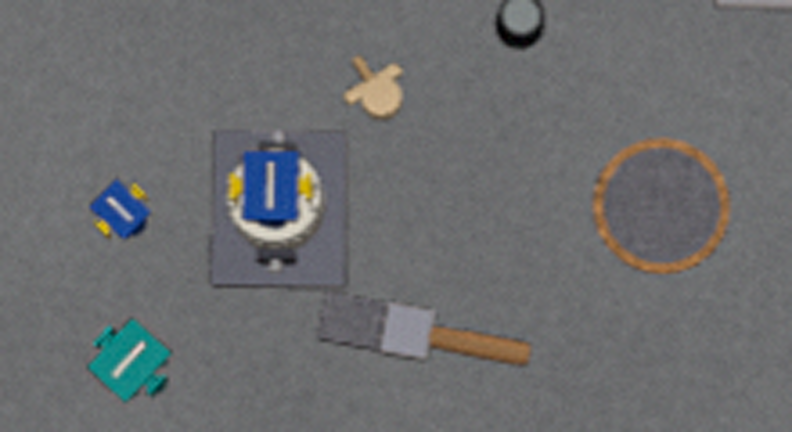

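```bash
python3 - <<'E'
from h import *
s=snapshot("wrist"); p,R,_=tool()
Rc=cv2.Rodrigues(s["rvec"])[0]; c=-Rc.T@s["tvec"].ravel()
print("cam in tool",R.T@(c-p),"fwd in tool",R.T@Rc[2],"camx",R.T@Rc[0])
# candidate: tool y angle -90
a=np.radians(-90);y=np.array([np.cos(a),np.sin(a),0]);x=np.array([0,0,-1.]);z=np.cross(x,y);Rt=np.c_[x,y,z]
for t in([557,114,250],):
  t=np.array(t);off=Rt@(R.T@(c-p));f=Rt@(R.T@Rc[2]);cc=t+off
  print("cam",cc,"hits z112",cc+f*(112-cc[2])/f[2])
  print("delta tool",R.T@(t-p),"rotvec",Ro.from_matrix(R.T@Rt).as_rotvec(),Rt)
E
```

```text
cam in tool [-142.54215251   -0.14835426  -75.96141013] fwd in tool [9.54893209e-01 6.76812955e-05 2.96949416e-01] camx [-4.97075909e-05  9.99999996e-01 -6.80784442e-05]
cam [632.96141013 114.14835426 392.54215251] hits z112 [545.71937351 114.12846988 112.        ]
delta tool [ -18.71189313 -497.54148781 -559.22313146] rotvec [3.82775915e-01 6.23196400e-05 6.56488637e-04] [[ 0.000000e+00  6.123234e-17 -1.000000e+00]
 [ 0.000000e+00 -1.000000e+00 -6.123234e-17]
 [-1.000000e+00  0.000000e+00 -0.000000e+00]]
```

Emit:
drive_tool --pt "0 -0.001 -0.013 -0.0145 0 0 0" --pt "0 -0.003 -0.039 -0.0435 0 0 0" --pt "0 -0.004 -0.065 -0.0725 0 0 0" --pt "0 -0.005 -0.092 -0.103 0 0 0" --pt "0 -0.006 -0.119 -0.133 0 0 0" --pt "0 -0.007 -0.147 -0.164 0 0 0" --pt "0 -0.008 -0.175 -0.195 0 0 0" --pt "0 -0.009 -0.203 -0.226 0 0 0" --pt "0 -0.0095 -0.231 -0.258 0 0 0" --pt "0 -0.01 -0.26 -0.29 0 0 0"

```text
time: 1.13
tool_pos: [395.3, -207.7, 241.6]
tcp_rot: [128.5, 89.9, -29.6]
ft_force: [1.3, -0.4, 0.3]
finger_gap: 85.4
```

Emit:
drive_tool --pt "0 -0.001 -0.027 -0.03 0.04 0 0" --pt "0 -0.002 -0.054 -0.06 0.09 0 0" --pt "0 -0.003 -0.081 -0.09 0.14 0 0" --pt "0 -0.004 -0.108 -0.12 0.19 0 0" --pt "0 -0.005 -0.135 -0.15 0.24 0 0" --pt "0 -0.006 -0.162 -0.181 0.29 0 0" --pt "0 -0.007 -0.189 -0.212 0.33 0 0" --pt "0 -0.008 -0.213 -0.24 0.36 0 0" --pt "0 -0.0085 -0.23 -0.26 0.3828 0 0" --pt "0 -0.0087 -0.2377 -0.2693 0.3828 0 0"

```text
time: 1.97
tool_pos: [556.6, 114.9, 249.7]
tcp_rot: [-95.2, 89.9, 84.9]
ft_force: [-0.4, 0.1, 0.4]
finger_gap: 85.8
```

```bash
python3 - <<'E'
from h import *
s=snapshot("wrist"); cv2.imwrite("pics/w1.png",s["frame"]); p,R,st=tool(); print(st["time"],p,R.round(4),st["joint_pos"].round(1))
f=s["frame"]; H,S,V=cv2.split(cv2.cvtColor(f,cv2.COLOR_BGR2HSV))
for nm,m,z in(("blue",(H>105)&(H<128)&(S>150)&(V>50),112),("yel",(H>20)&(H<33)&(S>120)&(V>80),112)):
    for c,b in blobs(m,60)[0]:
        print(nm,c,b,cast(s,c,z).round(1))
E
```

```text
2.0167 [556.78443076 115.13871911 249.64175842] [[ 0.0e+00  3.1e-03 -1.0e+00]
 [ 1.2e-03 -1.0e+00 -3.1e-03]
 [-1.0e+00 -1.2e-03 -1.0e-04]] [ 6.5  2.2 88.9  0.1 88.9 96.3]
blue [ 38.1 148.8] [  0  44  75 217 824] [[607.5 305.4 112. ]]
blue [ 20.1 208. ] [   0   79   61  197 5783] [[567.5 326.  112. ]]
blue [186.1 203.4] [ 158  177   56   54 1352] [[570.8 210.8 112. ]]
blue [329.3 218. ] [ 298  176   62   82 4231] [[560.7 113.2 112. ]]
yel [201.6 185.6] [193 178  19  17 219] [[583.  199.1 112. ]]
yel [367.9 218. ] [360 201  15  35 356] [[560.7  86.7 112. ]]
yel [290.4 219.1] [284 202  15  35 365] [[559.9 140.  112. ]]
yel [172.2 220.4] [164 214  17  14 121] [[558.8 221.6 112. ]]
```

View pics/w1.png

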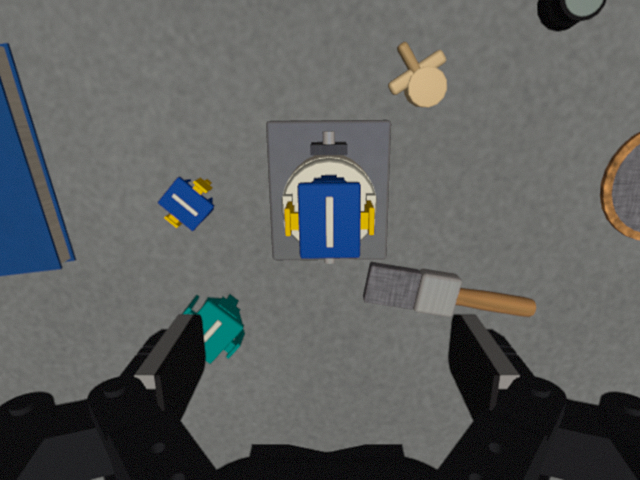

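The wrist view shows the big blue cap on the tub, with its white bar at about (330,222) and the yellow tabs at (290,219) and (368,218). The cap is nearly aligned with the view. I'll measure the bar and the tabs precisely, and cross-check the bar from the top view.

```bash
python3 - <<'E'
from h import *
s=snapshot("wrist"); t=snapshot("top")
def bar(s,box,thr):
    x0,y0,x1,y1=box; f=s["frame"][y0:y1,x0:x1]
    m=(f.min(2)>thr).astype(np.uint8); b,l=blobs(m,8)
    i=max(range(len(b)),key=lambda i:b[i][1][4]); pts=np.argwhere(l==0)
    cs,_=cv2.findContours(m,0,1); c=max(cs,key=cv2.contourArea); r=cv2.minAreaRect(c+np.array([x0,y0])); return r
for n,S_,box,thr in(("w",s,(303,190,357,255),130),("t",t,(289,222,302,242),110)):
    r=bar(S_,box,thr); P=cast(S_,cv2.boxPoints(r),112); c=cast(S_,[r[0]],112)[0]
    e=[P[1]-P[0],P[2]-P[1]]; L=max(e,key=np.linalg.norm)
    print(n,r,c.round(1),"len",np.linalg.norm(L).round(1),"ang",np.degrees(np.arctan2(L[1],L[0])).round(2))
# blue top corners in wrist
f=s["frame"];H,S,V=cv2.split(cv2.cvtColor(f,cv2.COLOR_BGR2HSV))
m=((H>105)&(H<128)&(S>150)&(V>100))[170:270,290:370]|(f.min(2)>130)[170:270,290:370]
for y in range(180,262,6):
    xs=np.where(((H>105)&(H<128)&(S>150)&(V>50))[y,280:380])[0]+280
    print(y,xs.min(),xs.max()) if len(xs) else None
# two-view triangulation of bar centre
rw=bar(s,(303,190,357,255),130)[0]; rt=bar(t,(289,222,302,242),110)[0]
A=[];B=[]
for S_,u in((s,rw),(t,rt)):
    a=cast(S_,[u],0)[0];b=cast(S_,[u],200)[0];d=(b-a)/np.linalg.norm(b-a);M=np.eye(3)-np.outer(d,d);A.append(M);B.append(M@a)
print("tri",np.linalg.lstsq(np.vstack(A),np.hstack(B),rcond=None)[0])
print(cast(s,[[301,235],[360,235]],112))
cv2.imwrite("pics/w2.png",cv2.resize(f[165:275,270:390],None,fx=5,fy=5,interpolation=cv2.INTER_CUBIC))
p,R,_=tool();print(p)
E
```

```text
w ((329.5278015136719, 221.99925231933594), (50.11955642700195, 6.386425495147705), 88.40885925292969) [558.  113.3 112. ] len 35.7 ang -178.03
t ((294.5, 231.0), (12.0, 1.0), 90.0) [555.6 113.8 112. ] len 33.6 ang -178.25
180 315 343
186 299 360
192 299 359
198 299 359
204 299 359
210 300 359
216 300 359
222 300 359
228 300 359
234 300 359
240 301 359
246 300 359
252 301 359
258 308 310
tri [556.58860326 113.70542076 106.96260203]
[[548.60133861 133.08082571 112.        ]
 [548.74720134  92.07149171 112.        ]]
[555.69802551 111.80905943 249.55643135]
```

View pics/w2.png

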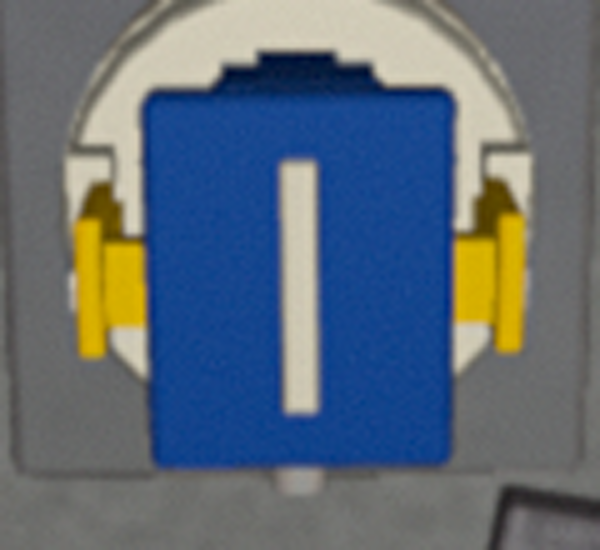

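Wrist and top views agree on the cap centre to about 2 mm: roughly (557,113.5), with the cap yawed about 1.8°. The bar is 35 mm long and the blue top comes out about 41 mm wide, against 43 given, so the size is consistent. I'll descend part way while turning −0.031 rad about tool x.

Emit:
drive_tool --pt "0 0.006 0 0 -0.006 0 0" --pt "0 0.02 0 0 -0.012 0 0" --pt "0 0.036 0 0 -0.02 0 0" --pt "0 0.052 0 0 -0.031 0 0" --pt "0 0.068 0 0 -0.031 0 0" --pt "0 0.084 0 0 -0.031 0 0" --pt "0 0.1 0.0005 0 -0.031 0 0" --pt "0 0.115 0.0005 0 -0.031 0 0" --pt "0 0.125 0.0005 0 -0.031 0 0" --pt "0 0.125 0.0005 0 -0.031 0 0"

```text
time: 2.95
tool_pos: [553.7, 109.5, 122.1]
tcp_rot: [6.9, 89.7, -171.4]
ft_force: [-1.1, -0.2, -0.5]
finger_gap: 85.2
```

```bash
python3 - <<'E'
from h import *
s=snapshot("wrist"); cv2.imwrite("pics/w3.png",s["frame"]); p,R,st=tool(); print(st["time"],p,R.round(4))
f=s["frame"]; H,S,V=cv2.split(cv2.cvtColor(f,cv2.COLOR_BGR2HSV))
m=(f.min(2)>130).astype(np.uint8)
for nm,m,z in(("blue",(H>105)&(H<128)&(S>150)&(V>50),112),("yel",(H>20)&(H<33)&(S>120)&(V>80),112),("bar",m>0,112)):
    for c,b in blobs(m,200)[0]:
        print(nm,c,b,cast(s,c,z).round(1))
E
```

```text
3.0 [554.62601964 109.86891384 123.68835859] [[-2.600e-03  2.990e-02 -9.995e-01]
 [-4.000e-04 -9.996e-01 -2.990e-02]
 [-1.000e+00  4.000e-04  2.700e-03]]
blue [108.  237.8] [  64  199   89   79 3234] [[580.3 193.6 112. ]]
blue [317.6 285.2] [  263   210   111   145 12889] [[563.1 113.4 112. ]]
yel [132.1 211.6] [115 199  36  27 638] [[590.8 183.2 112. ]]
yel [ 87.  262.7] [ 74 253  27  21 262] [[569.9 203.1 112. ]]
yel [251.4 285.6] [ 239  253   26   66 1300] [[562.2 139.4 112. ]]
yel [383.9 287.6] [ 371  255   26   65 1239] [[562.9  87.2 112. ]]
bar [485.4  32.8] [466  21  35  21 296] [[655.3  60.1 112. ]]
bar [475.4  71.6] [ 448   42   57   61 2637] [[643.2  61.8 112. ]]
bar [436.1  63.9] [420  49  34  29 379] [[645.1  75.4 112. ]]
bar [322.5 147. ] [316 138  14  19 225] [[616.5 112.9 112. ]]
bar [322.6 212. ] [ 250  187  140   90 3418] [[592.8 112.2 112. ]]
bar [103.5 240.3] [ 84 225  40  32 269] [[579.2 195.5 112. ]]
bar [317.4 296.3] [312 256  12  83 963] [[558.3 113.3 112. ]]
bar [449.7 386. ] [441 370  20  26 253] [[517.8  55.7 112. ]]
```

View pics/w3.png

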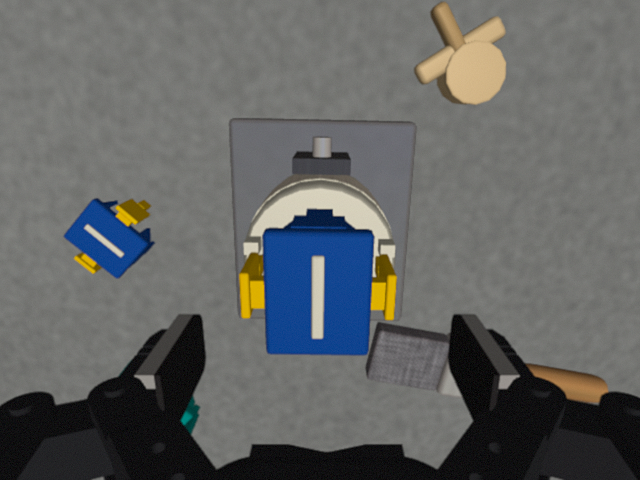

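The wrist view puts the cap bar at column 317 against a finger midline of about 326.5, so the tool sits about 3.5 mm towards −y. That agrees with the sensed pose (y 109.9). I'll check whether the arm is still settling or swaying.

```bash
python3 - <<'E'
from h import *
for i in range(6):
    p,R,st=tool(); s=snapshot("wrist"); f=s["frame"]
    m=(f.min(2)>130)[250:345,300:335]; ys,xs=np.where(m)
    print(st["time"],p.round(2),st["tcp_rot"].round(2),st["qd"].round(2),xs.mean()+300,ys.mean()+250,cast(s,[[xs.mean()+300,ys.mean()+250]],112).round(1))
print(Ro.from_matrix(R).as_matrix().round(4))
E
```

```text
3.0 [554.63 109.87 123.69] [   7.57   89.85 -170.72] [ 0.45 -0.97 -2.3   0.03  0.7   0.33] 318.291313559322 296.6228813559322 [[558.3 113.4 112. ]]
3.05 [555.59 110.22 125.02] [  17.56   89.97 -160.71] [ 0.42 -0.54 -1.62  0.09  0.04  0.16] 319.2147505422993 297.1767895878525 [[558.5 113.3 112. ]]
3.1 [556.25 110.51 125.87] [-177.92   89.94    3.82] [ 0.39 -0.38 -0.94  0.09 -0.03  0.08] 319.8884073672806 299.0260021668472 [[557.9 113.3 112. ]]
3.15 [556.62 110.72 126.3 ] [-177.25   89.89    4.5 ] [ 0.28 -0.15 -0.44  0.07 -0.03  0.1 ] 320.31019522776575 298.65075921908897 [[558.3 113.4 112. ]]
3.2 [556.76 110.89 126.46] [-176.58   89.87    5.19] [ 0.16  0.04 -0.14  0.04 -0.14 -0.03] 320.827850877193 299.405701754386 [[558.  113.3 112. ]]
3.25 [556.73 111.   126.37] [-176.49   89.87    5.28] [ 0.17  0.22  0.13 -0.15 -0.06  0.02] 321.1801104972376 298.68397790055246 [[558.4 113.3 112. ]]
[[ 2.200e-03  3.090e-02 -9.995e-01]
 [ 2.000e-04 -9.995e-01 -3.090e-02]
 [-1.000e+00 -1.000e-04 -2.200e-03]]
```

Emit:
drive_tool --pt "0 0.0 -0.001 -0.0005 0 0 0" --pt "0 0.006 -0.0022 -0.0012 0 0 0" --pt "0 0.012 -0.0022 -0.0012 0 0 0" --pt "0 0.018 -0.0022 -0.0012 0 0 0" --pt "0 0.025 -0.0022 -0.0012 0 0 0" --pt "0 0.032 -0.0022 -0.0012 0 0 0" --pt "0 0.038 -0.0022 -0.0012 0 0 0" --pt "0 0.041 -0.0022 -0.0012 0 0 0" --pt "0 0.041 -0.0022 -0.0012 0 0 0" --pt "0 0.041 -0.0022 -0.0012 0 0 0"

```text
time: 4.13
tool_pos: [556.8, 113.2, 83.7]
tcp_rot: [4.0, 90.0, -174.2]
ft_force: [0.1, 0.3, -0.1]
finger_gap: 85.3
```

```bash
python3 - <<'E'
from h import *
for i in range(8):
    p,R,st=tool(); s=snapshot("wrist"); f=s["frame"]
    print(st["time"],p.round(2),R[:,1].round(4),st["ft_force"].round(1))
cv2.imwrite("pics/w4.png",f)
E
```

```text
4.1333 [556.85 113.24  83.72] [ 0.031  -0.9995  0.    ] [ 0.1  0.3 -0.1]
4.1833 [557.15 113.3   84.13] [ 0.0309 -0.9995 -0.    ] [0.4 0.1 0.2]
4.2333 [557.35 113.32  84.42] [ 3.100e-02 -9.995e-01 -1.000e-04] [ 0.3 -1.   0.5]
4.2833 [557.43 113.33  84.51] [ 3.100e-02 -9.995e-01 -1.000e-04] [-0.2 -0.5  0.1]
4.3333 [557.42 113.32  84.53] [ 3.100e-02 -9.995e-01 -1.000e-04] [ 0.2  0.9 -0.1]
4.3833 [557.36 113.34  84.48] [ 3.100e-02 -9.995e-01 -1.000e-04] [ 0.6 -0.3  0.7]
4.4333 [557.3  113.29  84.41] [ 0.031  -0.9995 -0.    ] [-0.8 -0.1  0.1]
4.4833 [557.21 113.31  84.32] [ 0.031  -0.9995 -0.    ] [-0.2 -0.5 -0.2]
```

View pics/w4.png

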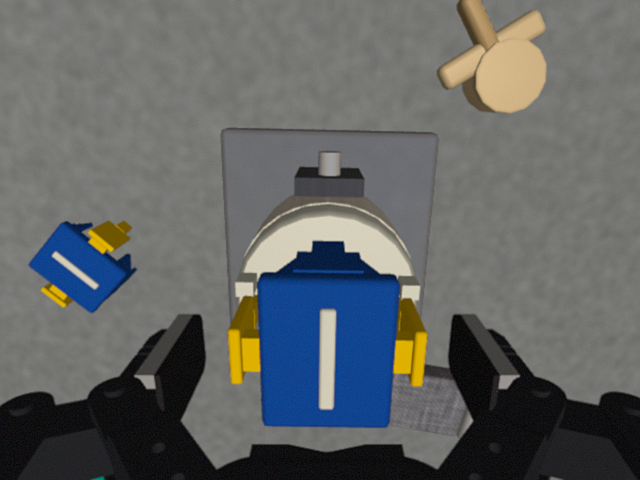

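The wrist view shows the cap between the open fingers, with the bar and tabs centred at column 327.5 and the fingers at 326.5. It is aligned to within about 0.5°. I'll recheck x with a ray.

```bash
python3 - <<'E'
from h import *
p,R,st=tool(); s=snapshot("wrist"); f=s["frame"]
m=(f.min(2)>130).astype(np.uint8); m[:, :300]=0;m[:,350:]=0;m[:295]=0;m[420:]=0
cs,_=cv2.findContours(m,0,1); c=max(cs,key=cv2.contourArea); r=cv2.minAreaRect(c); print(r,cast(s,[r[0]],112),p)
print(cast(s,[[328,309],[327,409]],112))
H,S,V=cv2.split(cv2.cvtColor(f,cv2.COLOR_BGR2HSV))
# light-top rows of blue: front (near robot) edge and far edge
col=(V[:,300]).astype(int); print([(y,col[y]) for y in range(255,300,3)],[(y,col[y]) for y in range(415,435,2)])
print(cast(s,[[300,276],[300,427]],112))
E
```

```text
((326.93218994140625, 359.47625732421875), (15.270973205566406, 99.15528106689453), 0.8680514693260193) [[557.80252842 113.2890003  112.        ]] [557.17377881 113.26756948  84.23967666]
[[575.33120632 113.51634637 112.        ]
 [539.0960505  112.68025476 112.        ]]
[(255, np.int64(62)), (258, np.int64(63)), (261, np.int64(67)), (264, np.int64(62)), (267, np.int64(62)), (270, np.int64(140)), (273, np.int64(68)), (276, np.int64(72)), (279, np.int64(106)), (282, np.int64(131)), (285, np.int64(141)), (288, np.int64(145)), (291, np.int64(145)), (294, np.int64(148)), (297, np.int64(145))] [(415, np.int64(142)), (417, np.int64(145)), (419, np.int64(142)), (421, np.int64(142)), (423, np.int64(143)), (425, np.int64(132)), (427, np.int64(114)), (429, np.int64(116)), (431, np.int64(116)), (433, np.int64(116))]
[[585.78340306 122.08638958 112.        ]
 [531.59538941 121.4445483  112.        ]]
```

Emit:
drive_tool --pt "20 0 0 -0.0007 0 0 0" --pt "40 0 0 -0.0007 0 0 0" --pt "60 0 0 -0.0007 0 0 0" --pt "70 0 0 -0.0007 0 0 0" --pt "78 0 0 -0.0007 0 0 0" --pt "86 0 0 -0.0007 0 0 0" --pt "94 0 0 -0.0007 0 0 0" --pt "102 0 0 -0.0007 0 0 0" --pt "110 0 0 -0.0007 0 0 0" --pt "120 0 0 -0.0007 0 0 0" --squeeze 28

```text
time: 5.42
tool_pos: [557.9, 113.4, 85.1]
tcp_rot: [178.8, 90.0, 0.6]
ft_force: [-4.6, 0.0, 9.9]
finger_gap: 52.0
```

```bash
python3 - <<'E'
from h import *
for i in range(3):
    p,R,st=tool(); s=snapshot("wrist"); f=s["frame"]
    print(st["time"],p.round(2),R[:,1].round(4),st["ft_force"].round(1),st["wrist_torque"].round(2),st["finger_gap"])
cv2.imwrite("pics/w5.png",f)
E
```

```text
5.4167 [557.92 113.35  85.12] [ 0.0311 -0.9995  0.    ] [-4.6  0.   9.9] [-0.09  0.78 -0.  ] 52.032341862082966
5.4667 [557.92 113.34  85.13] [ 0.031  -0.9995 -0.    ] [-4.5 -1.5  8.5] [-0.09  0.75 -0.07] 51.684318770332226
5.5167 [557.91 113.33  85.12] [ 0.031  -0.9995  0.    ] [-4.5 -0.2  8.6] [-0.11  0.71 -0.  ] 52.01367929237979
```

View pics/w5.png

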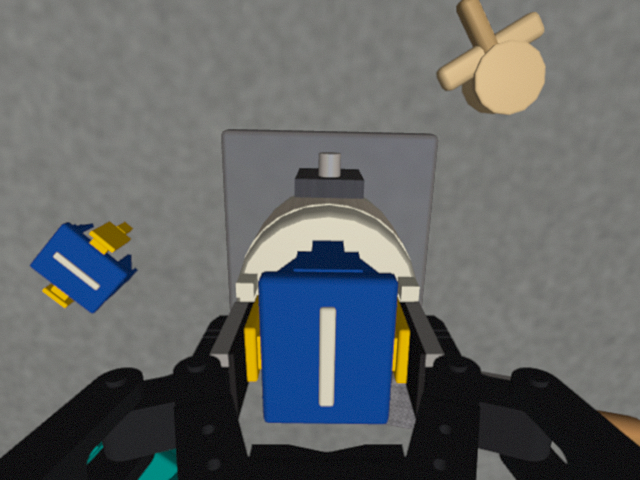

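The tabs are pressed (gap about 52 mm). I'll relieve the vertical load slightly and begin turning in small steps.

Emit:
drive_tool --pt "130 -0.0003 0 0.0 0 0 0" --pt "130 -0.0006 0 0.0002 0 0 0" --pt "130 -0.0008 0 0.0003 0 0 0" --pt "130 -0.0008 0 0.0003 -0.006 0 0" --pt "130 -0.0008 0 0.0003 -0.012 0 0" --pt "130 -0.0008 0 0.0003 -0.018 0 0" --pt "130 -0.0008 0 0.0003 -0.024 0 0" --pt "130 -0.0008 0 0.0003 -0.03 0 0" --pt "130 -0.0008 0 0.0003 -0.035 0 0" --pt "130 -0.0008 0 0.0003 -0.035 0 0"

```text
time: 6.4
tool_pos: [558.1, 113.4, 86.0]
tcp_rot: [-178.2, 89.9, 5.6]
ft_force: [-2.1, 0.2, 6.4]
finger_gap: 51.4
```

```bash
cat > st.py <<'E'
from h import *
p,R,st=tool(); y=R[:,1]
print(round(st["time"],2),p.round(2),"turned",round(np.degrees(np.arctan2(y[1],y[0]))+88.22,2),"F",st["ft_force"].round(1),"T",st["wrist_torque"].round(3),"gap",st["finger_gap"].round(1),"q6eff",st["joint_efforts"][5].round(3),"qd6",st["qd"][5].round(2))
E
python3 st.py
```

```text
Traceback (most recent call last):
  File "st.py", line 3, in <module>
    print(round(st["time"],2),p.round(2),"turned",round(np.degrees(np.arctan2(y[1],y[0]))+88.22,2),"F",st["ft_force"].round(1),"T",st["wrist_torque"].round(3),"gap",st["finger_gap"].round(1),"q6eff",st["joint_efforts"][5].round(3),"qd6",st["qd"][5].round(2))
                                                                                                                                                                     ^^^^^^^^^^^^^^^^^^^^^^
AttributeError: 'float' object has no attribute 'round'
```

```bash
sed -i 's/st\["finger_gap"\].round(1)/round(st["finger_gap"],1)/' st.py; python3 st.py
```

```text
6.4 [558.15 113.37  85.96] turned 2.02 F [-2.1  0.2  6.4] T [ 0.022  0.293 -0.045] gap 51.4 q6eff -0.155 qd6 0.4
```

Emit:
drive_tool --pt "130 0 0 0 -0.006 0 0" --pt "130 0 0 0 -0.012 0 0" --pt "130 0 0 0 -0.018 0 0" --pt "130 0 0 0 -0.024 0 0" --pt "130 0 0 0 -0.03 0 0" --pt "130 0 0 0 -0.036 0 0" --pt "130 0 0 0 -0.042 0 0" --pt "130 0 0 0 -0.048 0 0" --pt "130 0 0 0 -0.052 0 0" --pt "130 0 0 0 -0.052 0 0"

```text
time: 7.23
tool_pos: [558.4, 113.4, 86.1]
tcp_rot: [-179.5, 89.9, 7.3]
ft_force: [-0.2, 0.5, 6.3]
finger_gap: 51.6
```

```bash
python3 st.py
```

```text
7.23 [558.38 113.41  86.06] turned 4.99 F [-0.2  0.5  6.3] T [-0.013  0.114 -0.07 ] gap 51.6 q6eff -0.139 qd6 0.3
```

Emit:
drive_tool --pt "130 0 0 0 -0.007 0 0" --pt "130 0 0 0 -0.014 0 0" --pt "130 0 0 0 -0.021 0 0" --pt "130 0 0 0 -0.028 0 0" --pt "130 0 0 0 -0.035 0 0" --pt "130 0 0 0 -0.042 0 0" --pt "130 0 0 0 -0.049 0 0" --pt "130 0 0 0 -0.056 0 0" --pt "130 0 0 0 -0.06 0 0" --pt "130 0 0 0 -0.06 0 0"

```text
time: 8.07
tool_pos: [558.5, 113.5, 86.1]
tcp_rot: [177.5, 89.9, 7.7]
ft_force: [-0.6, -0.0, 5.6]
finger_gap: 51.8
```

```bash
python3 st.py
```

```text
8.07 [558.48 113.46  86.1 ] turned 8.43 F [-0.6 -0.   5.6] T [-0.011  0.054 -0.046] gap 51.8 q6eff -0.144 qd6 0.37
```

Emit:
drive_tool --pt "130 0 0 0 -0.007 0 0" --pt "130 0 0 0 -0.014 0 0" --pt "130 0 0 0 -0.021 0 0" --pt "130 0 0 0 -0.028 0 0" --pt "130 0 0 0 -0.035 0 0" --pt "130 0 0 0 -0.042 0 0" --pt "130 0 0 0 -0.049 0 0" --pt "130 0 0 0 -0.056 0 0" --pt "130 0 0 0 -0.06 0 0" --pt "130 0 0 0 -0.06 0 0"

```text
time: 8.9
tool_pos: [558.5, 113.5, 86.1]
tcp_rot: [174.0, 89.9, 7.7]
ft_force: [-0.2, 0.6, 5.8]
finger_gap: 52.0
```

```bash
python3 st.py; python3 -c "
from h import *
cv2.imwrite('pics/w6.png',snapshot('wrist')['frame'])"
```

```text
8.9 [558.53 113.48  86.14] turned 11.87 F [-0.2  0.6  5.8] T [-0.005  0.053 -0.015] gap 52.0 q6eff -0.143 qd6 0.39
```

View pics/w6.png

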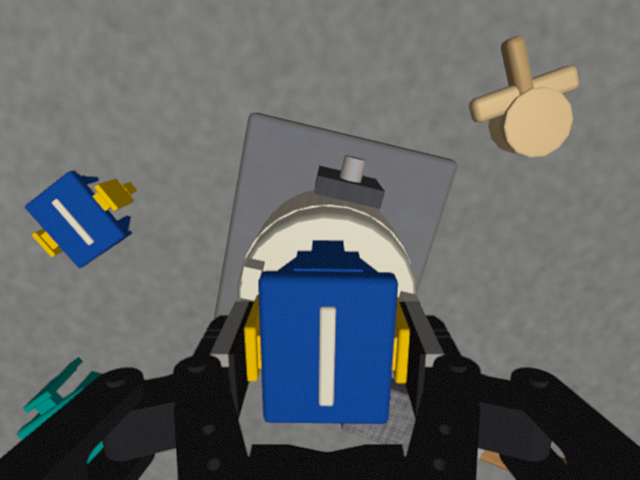

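The wrist view shows the cap turned with the gripper relative to the stand, and the left catch is cleared. I'll continue by feel.

Emit:
drive_tool --pt "130 0 0 0 -0.007 0 0" --pt "130 0 0 0 -0.014 0 0" --pt "130 0 0 0 -0.021 0 0" --pt "130 0 0 0 -0.028 0 0" --pt "130 0 0 0 -0.035 0 0" --pt "130 0 0 0 -0.042 0 0" --pt "130 0 0 0 -0.049 0 0" --pt "130 0 0 0 -0.056 0 0" --pt "130 0 0 0 -0.06 0 0" --pt "130 0 0 0 -0.06 0 0"

```text
time: 9.78
tool_pos: [558.5, 113.5, 86.1]
tcp_rot: [170.7, 89.9, 7.8]
ft_force: [0.1, 0.9, 5.2]
finger_gap: 51.7
```

```bash
python3 st.py
```

```text
9.78 [558.54 113.49  86.13] turned 15.31 F [0.1 0.9 5.2] T [-0.035  0.028 -0.025] gap 51.7 q6eff -0.143 qd6 0.34
```

Emit:
drive_tool --pt "130 0 0 0 -0.007 0 0" --pt "130 0 0 0 -0.014 0 0" --pt "130 0 0 0 -0.021 0 0" --pt "130 0 0 0 -0.028 0 0" --pt "130 0 0 0 -0.035 0 0" --pt "130 0 0 0 -0.042 0 0" --pt "130 0 0 0 -0.049 0 0" --pt "130 0 0 0 -0.056 0 0" --pt "130 0 0 0 -0.06 0 0" --pt "130 0 0 0 -0.06 0 0"

```text
time: 10.62
tool_pos: [558.5, 113.5, 86.1]
tcp_rot: [167.7, 89.9, 8.3]
ft_force: [0.2, -0.4, 5.6]
finger_gap: 51.5
```

```bash
python3 st.py
```

```text
10.62 [558.53 113.46  86.14] turned 18.75 F [ 0.2 -0.4  5.6] T [-0.001  0.04  -0.049] gap 51.5 q6eff -0.143 qd6 0.39
```

Emit:
drive_tool --pt "130 0 0 0 -0.007 0 0" --pt "130 0 0 0 -0.014 0 0" --pt "130 0 0 0 -0.021 0 0" --pt "130 0 0 0 -0.028 0 0" --pt "130 0 0 0 -0.035 0 0" --pt "130 0 0 0 -0.042 0 0" --pt "130 0 0 0 -0.049 0 0" --pt "130 0 0 0 -0.056 0 0" --pt "130 0 0 0 -0.06 0 0" --pt "130 0 0 0 -0.06 0 0"

```text
time: 11.45
tool_pos: [558.5, 113.5, 86.1]
tcp_rot: [163.2, 89.9, 7.1]
ft_force: [0.2, 0.0, 6.3]
finger_gap: 51.7
```

```bash
python3 st.py
```

```text
11.45 [558.51 113.45  86.11] turned 22.19 F [0.2 0.  6.3] T [0.023 0.04  0.019] gap 51.7 q6eff -0.143 qd6 0.32
```

Emit:
drive_tool --pt "130 0 0 0 -0.007 0 0" --pt "130 0 0 0 -0.014 0 0" --pt "130 0 0 0 -0.021 0 0" --pt "130 0 0 0 -0.028 0 0" --pt "130 0 0 0 -0.035 0 0" --pt "130 0 0 0 -0.042 0 0" --pt "130 0 0 0 -0.049 0 0" --pt "130 0 0 0 -0.056 0 0" --pt "130 0 0 0 -0.06 0 0" --pt "130 0 0 0 -0.06 0 0"

```text
time: 12.28
tool_pos: [558.5, 113.5, 86.1]
tcp_rot: [160.4, 89.9, 7.8]
ft_force: [-0.7, 0.3, 5.9]
finger_gap: 51.5
```

```bash
python3 st.py
```

```text
12.28 [558.53 113.45  86.13] turned 25.62 F [-0.7  0.3  5.9] T [ 0.026  0.05  -0.074] gap 51.5 q6eff -0.143 qd6 0.24
```

Emit:
drive_tool --pt "130 0 0 0 -0.007 0 0" --pt "130 0 0 0 -0.014 0 0" --pt "130 0 0 0 -0.021 0 0" --pt "130 0 0 0 -0.028 0 0" --pt "130 0 0 0 -0.035 0 0" --pt "130 0 0 0 -0.042 0 0" --pt "130 0 0 0 -0.049 0 0" --pt "130 0 0 0 -0.056 0 0" --pt "130 0 0 0 -0.06 0 0" --pt "130 0 0 0 -0.06 0 0"

```text
time: 13.12
tool_pos: [558.5, 113.5, 86.1]
tcp_rot: [156.5, 89.8, 7.3]
ft_force: [0.3, 0.5, 6.2]
finger_gap: 51.9
```

```bash
python3 st.py
```

```text
13.12 [558.55 113.46  86.14] turned 29.06 F [0.3 0.5 6.2] T [-0.037  0.052 -0.018] gap 51.9 q6eff -0.143 qd6 0.26
```

Emit:
drive_tool --pt "130 0 0 0 -0.007 0 0" --pt "130 0 0 0 -0.014 0 0" --pt "130 0 0 0 -0.021 0 0" --pt "130 0 0 0 -0.028 0 0" --pt "130 0 0 0 -0.035 0 0" --pt "130 0 0 0 -0.042 0 0" --pt "130 0 0 0 -0.049 0 0" --pt "130 0 0 0 -0.056 0 0" --pt "130 0 0 0 -0.06 0 0" --pt "130 0 0 0 -0.06 0 0"

```text
time: 13.95
tool_pos: [558.5, 113.5, 86.1]
tcp_rot: [153.9, 89.9, 8.2]
ft_force: [-0.5, -0.3, 6.1]
finger_gap: 52.0
```

```bash
python3 st.py
```

```text
13.95 [558.54 113.46  86.11] turned 32.49 F [-0.5 -0.3  6.1] T [-0.058 -0.008 -0.04 ] gap 52.0 q6eff -0.143 qd6 0.38
```

Emit:
drive_tool --pt "130 0 0 0 -0.007 0 0" --pt "130 0 0 0 -0.014 0 0" --pt "130 0 0 0 -0.021 0 0" --pt "130 0 0 0 -0.028 0 0" --pt "130 0 0 0 -0.035 0 0" --pt "130 0 0 0 -0.042 0 0" --pt "130 0 0 0 -0.049 0 0" --pt "130 0 0 0 -0.056 0 0" --pt "130 0 0 0 -0.06 0 0" --pt "130 0 0 0 -0.06 0 0"

```text
time: 14.78
tool_pos: [558.5, 113.5, 86.1]
tcp_rot: [150.0, 89.9, 7.7]
ft_force: [-0.5, -0.2, 6.6]
finger_gap: 52.3
```

```bash
python3 st.py
```

```text
14.78 [558.54 113.47  86.12] turned 35.93 F [-0.5 -0.2  6.6] T [ 0.044  0.045 -0.006] gap 52.3 q6eff -0.143 qd6 0.43
```

Emit:
drive_tool --pt "130 0 0 0 -0.007 0 0" --pt "130 0 0 0 -0.014 0 0" --pt "130 0 0 0 -0.021 0 0" --pt "130 0 0 0 -0.028 0 0" --pt "130 0 0 0 -0.035 0 0" --pt "130 0 0 0 -0.042 0 0" --pt "130 0 0 0 -0.049 0 0" --pt "130 0 0 0 -0.056 0 0" --pt "130 0 0 0 -0.06 0 0" --pt "130 0 0 0 -0.06 0 0"

```text
time: 15.62
tool_pos: [558.5, 113.4, 86.1]
tcp_rot: [146.4, 89.9, 7.5]
ft_force: [0.2, 0.5, 5.5]
finger_gap: 51.3
```

```bash
python3 st.py; python3 -c "
from h import *
cv2.imwrite('pics/w7.png',snapshot('wrist')['frame'])"
```

```text
15.62 [558.53 113.44  86.11] turned 39.37 F [0.2 0.5 5.5] T [-0.044  0.032 -0.039] gap 51.3 q6eff -0.143 qd6 0.49
```

View pics/w7.png

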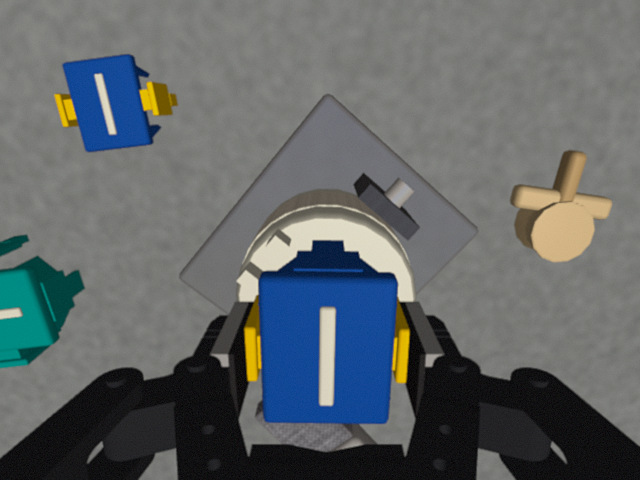

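The cap is still turning with the fingers: its bar stays on column 327 while the stand rotates underneath. I'll keep going.

Emit:
drive_tool --pt "130 0 0 0 -0.007 0 0" --pt "130 0 0 0 -0.014 0 0" --pt "130 0 0 0 -0.021 0 0" --pt "130 0 0 0 -0.028 0 0" --pt "130 0 0 0 -0.035 0 0" --pt "130 0 0 0 -0.042 0 0" --pt "130 0 0 0 -0.049 0 0" --pt "130 0 0 0 -0.056 0 0" --pt "130 0 0 0 -0.06 0 0" --pt "130 0 0 0 -0.06 0 0"

```text
time: 16.5
tool_pos: [558.5, 113.4, 86.1]
tcp_rot: [142.5, 89.9, 7.1]
ft_force: [0.7, 0.5, 6.2]
finger_gap: 51.9
```

```bash
python3 st.py
```

```text
16.5 [558.52 113.43  86.11] turned 42.81 F [0.7 0.5 6.2] T [ 0.014  0.065 -0.019] gap 51.9 q6eff -0.143 qd6 0.3
```

Emit:
drive_tool --pt "130 0 0 0 -0.007 0 0" --pt "130 0 0 0 -0.014 0 0" --pt "130 0 0 0 -0.021 0 0" --pt "130 0 0 0 -0.028 0 0" --pt "130 0 0 0 -0.035 0 0" --pt "130 0 0 0 -0.042 0 0" --pt "130 0 0 0 -0.049 0 0" --pt "130 0 0 0 -0.056 0 0" --pt "130 0 0 0 -0.06 0 0" --pt "130 0 0 0 -0.06 0 0"

```text
time: 17.33
tool_pos: [558.5, 113.4, 86.1]
tcp_rot: [139.5, 89.9, 7.5]
ft_force: [-0.3, -0.6, 5.8]
finger_gap: 51.8
```

```bash
python3 st.py
```

```text
17.33 [558.54 113.44  86.12] turned 46.24 F [-0.3 -0.6  5.8] T [ 0.016  0.043 -0.008] gap 51.8 q6eff -0.143 qd6 0.34
```

Emit:
drive_tool --pt "130 0 0 0 -0.007 0 0" --pt "130 0 0 0 -0.014 0 0" --pt "130 0 0 0 -0.021 0 0" --pt "130 0 0 0 -0.028 0 0" --pt "130 0 0 0 -0.035 0 0" --pt "130 0 0 0 -0.042 0 0" --pt "130 0 0 0 -0.049 0 0" --pt "130 0 0 0 -0.056 0 0" --pt "130 0 0 0 -0.06 0 0" --pt "130 0 0 0 -0.06 0 0"

```text
time: 18.17
tool_pos: [558.5, 113.5, 86.1]
tcp_rot: [137.3, 89.9, 8.8]
ft_force: [0.7, 0.7, 5.7]
finger_gap: 51.8
```

```bash
python3 st.py
```

```text
18.17 [558.51 113.48  86.11] turned 49.68 F [0.7 0.7 5.7] T [ 0.009 -0.01  -0.049] gap 51.8 q6eff -0.143 qd6 0.39
```

Emit:
drive_tool --pt "130 0 0 0 -0.007 0 0" --pt "130 0 0 0 -0.014 0 0" --pt "130 0 0 0 -0.021 0 0" --pt "130 0 0 0 -0.028 0 0" --pt "130 0 0 0 -0.035 0 0" --pt "130 0 0 0 -0.042 0 0" --pt "130 0 0 0 -0.049 0 0" --pt "130 0 0 0 -0.056 0 0" --pt "130 0 0 0 -0.06 0 0" --pt "130 0 0 0 -0.06 0 0"

```text
time: 19.0
tool_pos: [558.5, 113.5, 86.1]
tcp_rot: [133.1, 89.9, 8.0]
ft_force: [0.9, 0.4, 5.7]
finger_gap: 51.6
```

```bash
python3 st.py
```

```text
19.0 [558.53 113.47  86.12] turned 53.12 F [0.9 0.4 5.7] T [ 0.031  0.015 -0.072] gap 51.6 q6eff -0.143 qd6 0.47
```

Emit:
drive_tool --pt "130 0 0 0 -0.007 0 0" --pt "130 0 0 0 -0.014 0 0" --pt "130 0 0 0 -0.021 0 0" --pt "130 0 0 0 -0.028 0 0" --pt "130 0 0 0 -0.035 0 0" --pt "130 0 0 0 -0.042 0 0" --pt "130 0 0 0 -0.049 0 0" --pt "130 0 0 0 -0.056 0 0" --pt "130 0 0 0 -0.06 0 0" --pt "130 0 0 0 -0.06 0 0"

```text
time: 19.83
tool_pos: [558.5, 113.5, 86.1]
tcp_rot: [129.6, 89.9, 8.0]
ft_force: [-0.2, 0.8, 7.8]
finger_gap: 51.8
```

```bash
python3 st.py
```

```text
19.83 [558.51 113.46  86.09] turned 56.56 F [-0.2  0.8  7.8] T [ 0.064  0.114 -0.034] gap 51.8 q6eff -0.142 qd6 0.38
```

Emit:
drive_tool --pt "130 0 0 0 -0.006 0 0" --pt "130 0 0 0 -0.012 0 0" --pt "130 0 0 0 -0.018 0 0" --pt "130 0 0 0 -0.024 0 0" --pt "130 0 0 0 -0.03 0 0" --pt "130 0 0 0 -0.036 0 0" --pt "130 0 0 0 -0.042 0 0" --pt "130 0 0 0 -0.048 0 0" --pt "130 0 0 0 -0.052 0 0" --pt "130 0 0 0 -0.052 0 0"

```text
time: 20.67
tool_pos: [558.5, 113.4, 86.1]
tcp_rot: [126.0, 89.9, 7.3]
ft_force: [0.7, 0.1, 6.1]
finger_gap: 51.6
```

```bash
python3 st.py
```

```text
20.67 [558.53 113.44  86.11] turned 59.54 F [0.7 0.1 6.1] T [-0.033  0.032 -0.031] gap 51.6 q6eff -0.138 qd6 0.38
```

Emit:
drive_tool --pt "130 0 0 0 -0.006 0 0" --pt "130 0 0 0 -0.012 0 0" --pt "130 0 0 0 -0.018 0 0" --pt "130 0 0 0 -0.024 0 0" --pt "130 0 0 0 -0.03 0 0" --pt "130 0 0 0 -0.036 0 0" --pt "130 0 0 0 -0.042 0 0" --pt "130 0 0 0 -0.048 0 0" --pt "130 0 0 0 -0.052 0 0" --pt "130 0 0 0 -0.052 0 0"

```text
time: 21.5
tool_pos: [558.3, 113.5, 86.1]
tcp_rot: [127.9, 89.9, 12.2]
ft_force: [-1.5, 1.2, 6.4]
finger_gap: 51.8
```

```bash
python3 st.py
```

```text
21.5 [558.32 113.53  86.07] turned 62.52 F [-1.5  1.2  6.4] T [ 0.111  0.208 -0.067] gap 51.8 q6eff -0.181 qd6 0.44
```

Emit:
drive_tool --pt "130 0 0 0 -0.005 0 0" --pt "130 0 0 0 -0.01 0 0" --pt "130 0 0 0 -0.015 0 0" --pt "130 0 0 0 -0.02 0 0" --pt "130 0 0 0 -0.025 0 0" --pt "130 0 0 0 -0.03 0 0" --pt "130 0 0 0 -0.03 0 0" --pt "130 0 0 0 -0.03 0 0" --pt "130 0 0 0 -0.03 0 0" --pt "130 0 0 0 -0.03 0 0"

```text
time: 22.33
tool_pos: [558.1, 113.6, 86.0]
tcp_rot: [130.5, 89.9, 16.5]
ft_force: [-2.4, 0.6, 7.9]
finger_gap: 52.1
```

```bash
python3 st.py
```

```text
22.33 [558.13 113.58  86.05] turned 64.22 F [-2.4  0.6  7.9] T [ 0.107  0.326 -0.113] gap 52.1 q6eff -0.129 qd6 -0.05
```

Emit:
drive_tool --pt "130 0 0 0 -0.005 0 0" --pt "130 0 0 0 -0.01 0 0" --pt "130 0 0 0 -0.015 0 0" --pt "130 0 0 0 -0.02 0 0" --pt "130 0 0 0 -0.025 0 0" --pt "130 0 0 0 -0.03 0 0" --pt "130 0 0 0 -0.03 0 0" --pt "130 0 0 0 -0.03 0 0" --pt "130 0 0 0 -0.03 0 0" --pt "130 0 0 0 -0.03 0 0"

```text
time: 23.17
tool_pos: [558.1, 113.6, 86.0]
tcp_rot: [132.9, 89.9, 20.6]
ft_force: [-1.9, 0.4, 7.2]
finger_gap: 52.2
```

```bash
python3 st.py; python3 -c "
from h import *
cv2.imwrite('pics/w8.png',snapshot('wrist')['frame'])"
```

```text
23.17 [558.06 113.61  86.04] turned 65.93 F [-1.9  0.4  7.2] T [ 0.139  0.425 -0.196] gap 52.2 q6eff -0.221 qd6 0.06
```

View pics/w8.png

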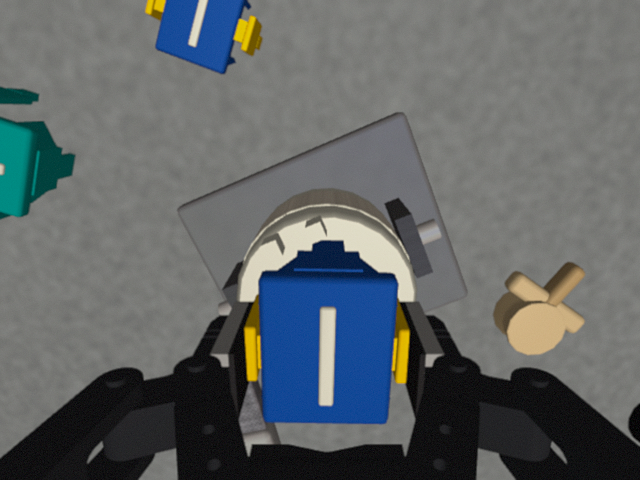

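```bash
for i in 1 2 3; do python3 st.py; python3 -c "
from h import *
snapshot('wrist')"; done
```

```text
23.22 [558.08 113.62  86.04] turned 65.93 F [-2.7  0.7  7.8] T [ 0.118  0.423 -0.247] gap 51.8 q6eff -0.221 qd6 0.06
23.27 [558.03 113.61  86.  ] turned 65.93 F [-1.9  1.1  7. ] T [ 0.046  0.459 -0.147] gap 51.9 q6eff -0.221 qd6 -0.08
23.32 [558.06 113.61  86.03] turned 65.93 F [-2.8  1.   7.5] T [ 0.122  0.428 -0.252] gap 51.9 q6eff -0.221 qd6 0.02
```

Emit:
drive_tool --pt "130 0 0 0 -0.004 0 0" --pt "130 0 0 0 -0.008 0 0" --pt "130 0 0 0 -0.012 0 0" --pt "130 0 0 0 -0.016 0 0" --pt "130 0 0 0 -0.02 0 0" --pt "130 0 0 0 -0.02 0 0" --pt "130 0 0 0 -0.02 0 0" --pt "130 0 0 0 -0.02 0 0" --pt "130 0 0 0 -0.02 0 0" --pt "130 0 0 0 -0.02 0 0"

```text
time: 24.2
tool_pos: [558.0, 113.6, 86.0]
tcp_rot: [132.6, 89.9, 21.5]
ft_force: [-1.7, 0.2, 7.3]
finger_gap: 51.6
```

```bash
for i in 1 2 3; do python3 st.py; python3 -c "
from h import *
snapshot('wrist')"; done
```

```text
24.2 [558.03 113.61  86.02] turned 67.07 F [-1.7  0.2  7.3] T [ 0.102  0.447 -0.299] gap 51.6 q6eff -0.29 qd6 -0.07
24.25 [558.02 113.6   86.02] turned 67.07 F [-1.6  1.   8.1] T [ 0.171  0.415 -0.288] gap 51.7 q6eff -0.29 qd6 0.06
24.3 [558.04 113.59  86.06] turned 67.07 F [-2.1  0.7  7.5] T [ 0.051  0.472 -0.279] gap 51.7 q6eff -0.29 qd6 -0.03
```

The stop is confirmed: torque rises 0.08 N m per degree beyond about 63.5°. I'll back off to about 60.8°, then test the lift.

Emit:
drive_tool --pt "130 0 0 0 0.014 0 0" --pt "130 0 0 0 0.03 0 0" --pt "130 0 0 0 0.046 0 0" --pt "130 0 0 0 0.062 0 0" --pt "130 0 0 0 0.078 0 0" --pt "130 0 0 0 0.094 0 0" --pt "130 0 0 0 0.108 0 0" --pt "130 0 0 0 0.108 0 0" --pt "130 0 0 0 0.108 0 0" --pt "130 0 0 0 0.108 0 0"

```text
time: 25.18
tool_pos: [558.2, 113.5, 86.0]
tcp_rot: [129.2, 89.9, 11.9]
ft_force: [-1.0, 0.3, 6.6]
finger_gap: 51.7
```

```bash
python3 st.py
```

```text
25.18 [558.23 113.54  86.01] turned 60.91 F [-1.   0.3  6.6] T [0.062 0.193 0.014] gap 51.7 q6eff 0.008 qd6 -0.01
```

Emit:
drive_tool --pt "130 -0.0004 0 0 0 0 0" --pt "130 -0.0008 0 0 0 0 0" --pt "130 -0.0012 0 0 0 0 0" --pt "130 -0.0016 0 0 0 0 0" --pt "130 -0.002 0 0 0 0 0" --pt "130 -0.002 0 0 0 0 0" --pt "130 -0.002 0 0 0 0 0" --pt "130 -0.002 0 0 0 0 0" --pt "130 -0.002 0 0 0 0 0" --pt "130 -0.002 0 0 0 0 0"

```text
time: 26.02
tool_pos: [557.6, 113.3, 86.9]
tcp_rot: [116.0, 90.0, -1.3]
ft_force: [2.4, 0.1, 3.9]
finger_gap: 51.6
```

```bash
python3 st.py
```

```text
26.02 [557.61 113.29  86.91] turned 60.9 F [2.4 0.1 3.9] T [ 0.167 -0.412 -0.02 ] gap 51.6 q6eff 0.002 qd6 0.0
```

Emit:
drive_tool --pt "130 -0.0003 0 0 0 0 0" --pt "130 -0.0006 0 0 0 0 0" --pt "130 -0.001 0 0 0 0 0" --pt "130 -0.0012 0 0 0 0 0" --pt "130 -0.0012 0 0 0 0 0" --pt "130 -0.0012 0 0 0 0 0" --pt "130 -0.0012 0 0 0 0 0" --pt "130 -0.0012 0 0 0 0 0" --pt "130 -0.0012 0 0 0 0 0" --pt "130 -0.0012 0 0 0 0 0"

```text
time: 26.85
tool_pos: [557.2, 113.2, 87.8]
tcp_rot: [-49.1, 90.0, -166.4]
ft_force: [1.7, -0.6, 0.5]
finger_gap: 51.9
```

```bash
python3 st.py;  python3 -c "
from h import *
s=snapshot('wrist');cv2.imwrite('pics/w9.png',s['frame'])"; python3 st.py
```

```text
26.85 [557.19 113.22  87.79] turned 60.9 F [ 1.7 -0.6  0.5] T [-0.124 -0.334 -0.01 ] gap 51.9 q6eff -0.018 qd6 0.03
26.9 [557.18 113.22  87.8 ] turned 60.9 F [ 1.1 -0.2  0.9] T [-0.058 -0.3    0.017] gap 51.7 q6eff -0.018 qd6 0.02
```

View pics/w9.png

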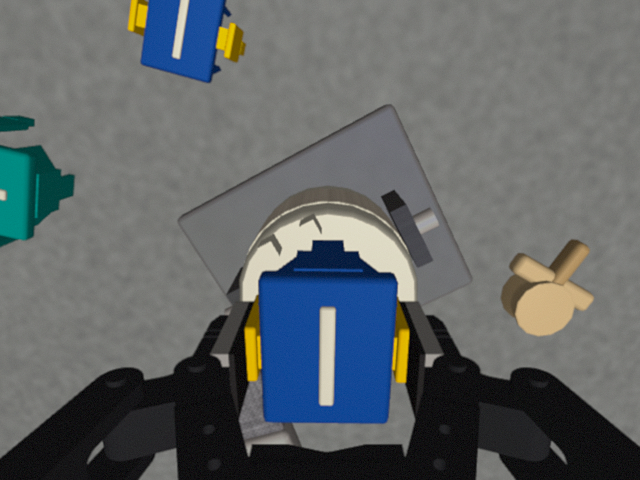

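Lifting feels free: the force falls smoothly, with no downward pull. I'll continue slowly.

Emit:
drive_tool --pt "130 -0.0005 0 0 0 0 0" --pt "130 -0.001 0 0 0 0 0" --pt "130 -0.0015 0 0 0 0 0" --pt "130 -0.002 0 0 0 0 0" --pt "130 -0.0025 0 0 0 0 0" --pt "130 -0.003 0 0 0 0 0" --pt "130 -0.003 0 0 0 0 0" --pt "130 -0.003 0 0 0 0 0" --pt "130 -0.003 0 0 0 0 0" --pt "130 -0.003 0 0 0 0 0"

```text
time: 27.73
tool_pos: [557.3, 113.3, 90.9]
tcp_rot: [-64.7, 90.0, 177.9]
ft_force: [0.8, -0.6, -1.1]
finger_gap: 51.5
```

```bash
python3 st.py
```

```text
27.73 [557.28 113.3   90.91] turned 60.9 F [ 0.8 -0.6 -1.1] T [-0.064 -0.114  0.03 ] gap 51.5 q6eff -0.013 qd6 -0.09
```

Moved 3.1 mm and the load is now just the cap's weight. I'll keep lifting.

Emit:
drive_tool --pt "130 -0.0005 0 0 0 0 0" --pt "130 -0.0015 0 0 0 0 0" --pt "130 -0.003 0 0 0 0 0" --pt "130 -0.005 0 0 0 0 0" --pt "130 -0.007 0 0 0 0 0" --pt "130 -0.009 0 0 0 0 0" --pt "130 -0.011 0 0 0 0 0" --pt "130 -0.013 0 0 0 0 0" --pt "130 -0.014 0 0 0 0 0" --pt "130 -0.014 0 0 0 0 0"

```text
time: 28.57
tool_pos: [557.6, 113.3, 105.4]
tcp_rot: [127.0, 90.0, 9.6]
ft_force: [0.4, 0.4, -0.7]
finger_gap: 51.3
```

```bash
python3 st.py
```

```text
28.57 [557.59 113.34 105.36] turned 60.9 F [ 0.4  0.4 -0.7] T [-0.03   0.015  0.021] gap 51.3 q6eff 0.002 qd6 -0.04
```

Emit:
drive_tool --pt "130 -0.001 0 0 0 0 0" --pt "130 -0.003 0 0 0 0 0" --pt "130 -0.006 0 0 0 0 0" --pt "130 -0.009 0 0 0 0 0" --pt "130 -0.012 0 0 0 0 0" --pt "130 -0.015 0 0 0 0 0" --pt "130 -0.018 0 0 0 0 0" --pt "130 -0.021 0 0 0 0 0" --pt "130 -0.024 0 0 0 0 0" --pt "130 -0.025 0 0 0 0 0"

```text
time: 29.4
tool_pos: [557.7, 113.4, 130.7]
tcp_rot: [125.2, 90.0, 7.9]
ft_force: [-0.3, 0.2, -0.3]
finger_gap: 51.4
```

```bash
python3 st.py
```

```text
29.4 [557.71 113.36 130.71] turned 60.9 F [-0.3  0.2 -0.3] T [0.034 0.016 0.   ] gap 51.4 q6eff 0.002 qd6 0.03
```

Emit:
drive_tool --pt "130 -0.003 0 0 0 0 0" --pt "130 -0.009 0 0 0 0 0" --pt "130 -0.017 0 0 0 0 0" --pt "130 -0.025 0 0 0 0 0" --pt "130 -0.033 0 0 0 0 0" --pt "130 -0.041 0 0 0 0 0" --pt "130 -0.049 0 0 0 0 0" --pt "130 -0.055 0 0 0 0 0" --pt "130 -0.058 0 0 0 0 0" --pt "130 -0.058 0 0 0 0 0"

```text
time: 30.23
tool_pos: [558.0, 113.4, 189.1]
tcp_rot: [124.2, 89.9, 6.9]
ft_force: [0.9, -0.0, -1.3]
finger_gap: 51.4
```

```bash
python3 st.py; python3 -c "
from h import *
s=snapshot('wrist');cv2.imwrite('pics/w10.png',s['frame']); s=snapshot('scene');cv2.imwrite('pics/s10.png',cv2.resize(s['frame'][150:400,200:480],None,fx=2.4,fy=2.4))
p,R,st=tool();print(p,R.round(4).tolist(),st['joint_pos'])"
```

```text
30.23 [557.96 113.36 189.15] turned 60.9 F [ 0.9 -0.  -1.3] T [-0.045 -0.022  0.035] gap 51.4 q6eff 0.002 qd6 -0.05
[557.27752789 113.31002934 187.78171722] [[-0.0002, 0.8885, -0.4589], [-0.0, -0.4589, -0.8885], [-1.0, -0.0002, 0.0001]] [6.32763132e+00 4.02884942e+00 9.35135441e+01 2.35649497e-05
 8.24714338e+01 3.36459020e+01]
```

View pics/w10.png

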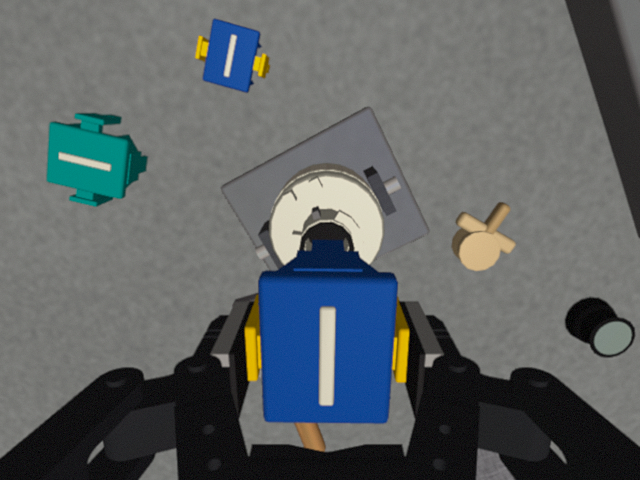

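View pics/s10.png

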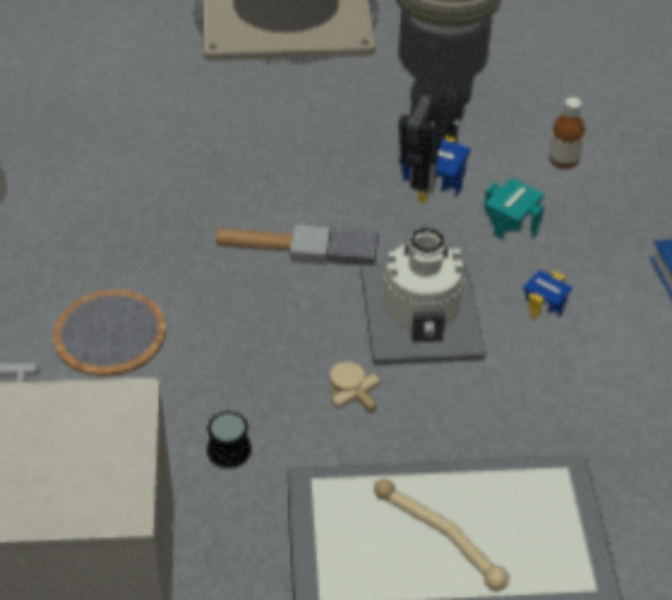

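The cap is off and held level in the gripper, and the open neck is visible at (327,240) in the wrist view and (428,243) in the enlarged scene view. Everything else looks untouched. Next I'll fit the mat.

```bash
python3 - <<'E'
from h import *
for n,box in(("top",(380,212,430,262)),("scene",(215,262,280,312))):
    s=snapshot(n); f=s["frame"]; H,S,V=cv2.split(cv2.cvtColor(f,cv2.COLOR_BGR2HSV))
    m=np.zeros(H.shape,np.uint8); x0,y0,x1,y1=box; m[y0:y1,x0:x1]=(((H>4)&(H<20)&(S>70)))[y0:y1,x0:x1]*255
    m=cv2.morphologyEx(m,cv2.MORPH_CLOSE,np.ones((3,3),np.uint8))
    ys,xs=np.where(m); P=cast(s,np.c_[xs,ys],6)[:,:2]
    h=cv2.convexHull(P.astype(np.float32)); (c,r)=cv2.minEnclosingCircle(h); A=np.c_[2*P,np.ones(len(P))]; q=np.linalg.lstsq(A,(P**2).sum(1),rcond=None)[0]
    print(n,c,r,q[:2],np.sqrt(q[2]+q[:2]@q[:2]),P.min(0),P.max(0))
E
```

```text
top (564.100830078125, -197.96975708007812) 56.079010009765625 [ 564.29852753 -198.12100231] 51.846016945088884 [ 509.51631344 -252.96808101] [ 619.96494771 -143.97238492]
scene (570.44482421875, -197.692626953125) 57.17567825317383 [ 569.75155396 -198.11906713] 52.393650772877805 [ 514.99450199 -253.61071483] [ 625.89508168 -143.49676019]
```

Emit:
drive_tool --pt "130 0 0.004 0.008 0 0 0" --pt "130 0 0.01 0.02 0 0 0" --pt "130 0 0.018 0.034 0 0 0" --pt "130 0 0.027 0.05 0 0 0" --pt "130 0 0.037 0.068 0 0 0" --pt "130 0 0.048 0.088 0 0 0" --pt "130 0 0.059 0.108 0 0 0" --pt "130 0 0.07 0.128 0 0 0" --pt "130 0 0.081 0.148 0 0 0" --pt "130 0 0.092 0.168 0 0 0"

```text
time: 31.27
tool_pos: [561.4, -80.6, 187.7]
tcp_rot: [-27.6, 90.0, -144.9]
ft_force: [0.7, -0.5, -1.8]
finger_gap: 51.8
```

Emit:
drive_tool --pt "130 0 0.011 0.02 0 0 0" --pt "130 0.005 0.022 0.04 0 0 0" --pt "130 0.012 0.032 0.058 0 0 0" --pt "130 0.022 0.041 0.075 0 0 0" --pt "130 0.034 0.049 0.089 0 0 0" --pt "130 0.048 0.055 0.1 0 0 0" --pt "130 0.062 0.058 0.105 0 0 0" --pt "130 0.075 0.058 0.105 0 0 0" --pt "130 0.085 0.058 0.105 0 0 0" --pt "130 0.09 0.058 0.105 0 0 0"

```text
time: 32.1
tool_pos: [564.1, -196.9, 95.3]
tcp_rot: [-91.8, 89.8, 150.9]
ft_force: [-0.0, -0.2, -0.1]
finger_gap: 51.7
```

```bash
for i in 1 2 3 4; do python3 st.py;  python3 -c "
from h import *
s=snapshot('wrist');cv2.imwrite('pics/w11.png',s['frame'])"; done
```

```text
32.1 [ 564.11 -196.86   95.31] turned 60.93 F [-0.  -0.2 -0.1] T [-0.002  0.048 -0.039] gap 51.7 q6eff -0.01 qd6 -0.09
32.15 [ 564.03 -196.65   95.1 ] turned 60.95 F [-0.6  0.9 -0.9] T [0.03  0.05  0.027] gap 51.5 q6eff 0.002 qd6 -0.01
32.2 [ 564.54 -196.79   96.35] turned 60.96 F [-0.9  0.8 -0.7] T [-0.014  0.034 -0.012] gap 51.1 q6eff 0.005 qd6 -0.07
32.25 [ 565.24 -197.1    97.56] turned 60.97 F [-0.4  0.4 -0.6] T [-0.008  0.003 -0.04 ] gap 51.8 q6eff 0.006 qd6 -0.12
```

View pics/w11.png

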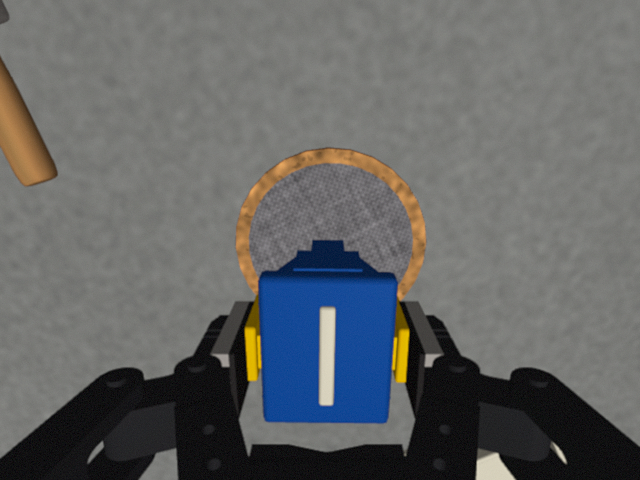

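```bash
python3 - <<'E'
from h import *
s=snapshot("wrist"); f=s["frame"]; H,S,V=cv2.split(cv2.cvtColor(f,cv2.COLOR_BGR2HSV))
m=((H>4)&(H<19)&(S>90)); m[:, :225]=0; m[:,435:]=0; m[300:]=0
ys=[];xs=[]
m=cv2.morphologyEx(m.astype(np.uint8),cv2.MORPH_OPEN,np.ones((3,3),np.uint8))
# outer edge pts: first/last per row, first per column
for y in range(150,270):
    x=np.where(m[y])[0]
    if len(x): xs+=[x[0],x[-1]];ys+=[y,y]
for x in range(245,415):
    y=np.where(m[:260,x])[0]
    if len(y): xs.append(x);ys.append(y[0])
P=cast(s,np.c_[xs,ys],6)[:,:2]
A=np.c_[2*P,np.ones(len(P))]; q=np.linalg.lstsq(A,(P**2).sum(1),rcond=None)[0]
print(q[:2],np.sqrt(q[2]+q[:2]@q[:2]));p,R,_=tool();print(p, R.T@(np.r_[q[:2],6]-p))
E
```

```text
[ 567.19390466 -198.05988618] 55.23262955720752
[ 566.08921816 -197.69067975   98.89939388] [92.90091127  1.02302405 -0.16773358]
```

The mat centre from the wrist view is (567.2,−198.1) with radius 55.2 mm, as expected. The tool is within about 1 mm of it. I'll descend to just above the mat.

Emit:
drive_tool --pt "130 0.004 0.0005 0 0 0 0" --pt "130 0.012 0.001 0 0 0 0" --pt "130 0.022 0.001 0 0 0 0" --pt "130 0.034 0.001 0 0 0 0" --pt "130 0.046 0.001 0 0 0 0" --pt "130 0.056 0.001 0 0 0 0" --pt "130 0.063 0.001 0 0 0 0" --pt "130 0.068 0.001 0 0 0 0" --pt "130 0.07 0.001 0 0 0 0" --pt "130 0.07 0.001 0 0 0 0"

```text
time: 33.18
tool_pos: [565.9, -198.4, 27.3]
tcp_rot: [-86.3, 89.9, 156.4]
ft_force: [0.4, -0.6, -0.5]
finger_gap: 51.7
```

```bash
for i in 1 2 3 ; do python3 st.py;  python3 -c "
from h import *
s=snapshot('wrist');cv2.imwrite('pics/w12.png',s['frame'])"; done;python3 st.py
```

```text
33.18 [ 565.95 -198.44   27.33] turned 60.9 F [ 0.4 -0.6 -0.5] T [-0.002 -0.055 -0.006] gap 51.7 q6eff 0.002 qd6 0.06
33.23 [ 566.37 -198.61   28.01] turned 60.9 F [ 0.3 -0.3 -1.1] T [ 0.024 -0.028  0.014] gap 51.4 q6eff 0.002 qd6 -0.05
33.28 [ 566.66 -198.74   28.45] turned 60.9 F [ 0.3 -0.6 -1.5] T [-0.049 -0.052  0.047] gap 51.4 q6eff 0.002 qd6 -0.06
33.33 [ 566.8  -198.79   28.69] turned 60.9 F [ 0.4 -1.1 -0.5] T [ 0.015 -0.033  0.016] gap 51.4 q6eff 0.002 qd6 0.05
```

Emit:
drive_tool --pt "130 0.001 0 0 0 0 0" --pt "130 0.002 0 0 0 0 0" --pt "130 0.003 0 0 0 0 0" --pt "130 0.004 0 0 0 0 0" --pt "130 0.005 0 0 0 0 0" --pt "130 0.006 0 0 0 0 0" --pt "130 0.007 0 0 0 0 0" --pt "130 0.0075 0 0 0 0 0" --pt "130 0.0075 0 0 0 0 0" --pt "130 0.0075 0 0 0 0 0"

```text
time: 34.17
tool_pos: [566.2, -198.5, 20.4]
tcp_rot: [-81.4, 90.0, 161.3]
ft_force: [-0.6, 0.0, -0.4]
finger_gap: 51.7
```

```bash
python3 st.py
```

```text
34.17 [ 566.21 -198.54   20.39] turned 60.9 F [-0.6  0.  -0.4] T [-0.001 -0.06   0.006] gap 51.7 q6eff 0.002 qd6 -0.02
```

Emit:
drive_tool --pt "130 0.0002 0 0 0 0 0" --pt "130 0.0004 0 0 0 0 0" --pt "130 0.0006 0 0 0 0 0" --pt "130 0.0008 0 0 0 0 0" --pt "130 0.001 0 0 0 0 0" --pt "130 0.001 0 0 0 0 0" --pt "130 0.001 0 0 0 0 0" --pt "130 0.001 0 0 0 0 0" --pt "130 0.001 0 0 0 0 0" --pt "130 0.001 0 0 0 0 0"

```text
time: 35.0
tool_pos: [566.3, -198.6, 19.7]
tcp_rot: [98.8, 90.0, -18.5]
ft_force: [-1.4, 1.6, 3.7]
finger_gap: 51.6
```

```bash
python3 st.py
```

```text
35.0 [ 566.32 -198.57   19.68] turned 60.9 F [-1.4  1.6  3.7] T [0.178 0.392 0.018] gap 51.6 q6eff 0.001 qd6 0.02
```

Touched down at about 4 N. I'll open slowly, following down slightly because the pads rise as they open.

Emit:
drive_tool --pt "104 0 0 0 0 0 0" --pt "99 0.0001 0 0 0 0 0" --pt "95 0.0003 0 0 0 0 0" --pt "91 0.0004 0 0 0 0 0" --pt "87 0.0005 0 0 0 0 0" --pt "83 0.0006 0 0 0 0 0" --pt "79 0.0007 0 0 0 0 0" --pt "75 0.0008 0 0 0 0 0" --pt "70 0.0008 0 0 0 0 0" --pt "65 0.0008 0 0 0 0 0"

```text
time: 35.83
tool_pos: [566.3, -198.6, 18.7]
tcp_rot: [92.1, 90.0, -25.2]
ft_force: [-0.0, -0.7, 0.4]
finger_gap: 63.7
```

```bash
python3 st.py
```

```text
35.83 [ 566.31 -198.56   18.71] turned 60.9 F [-0.  -0.7  0.4] T [0.015 0.046 0.023] gap 63.7 q6eff -0.0 qd6 0.02
```

Emit:
drive_tool --pt "55 0 0 0 0 0 0" --pt "45 0 0 0 0 0 0" --pt "35 0 0 0 0 0 0" --pt "25 0 0 0 0 0 0" --pt "15 0 0 0 0 0 0" --pt "5 0 0 0 0 0 0" --pt "0 0 0 0 0 0 0" --pt "0 0 0 0 0 0 0" --pt "0 0 0 0 0 0 0" --pt "0 0 0 0 0 0 0"

```text
time: 36.67
tool_pos: [566.3, -198.5, 18.7]
tcp_rot: [131.7, 90.0, 14.4]
ft_force: [-0.3, -0.1, -0.7]
finger_gap: 85.7
```

```bash
python3 st.py;  python3 -c "
from h import *
s=snapshot('wrist');cv2.imwrite('pics/w13.png',s['frame'])"
```

```text
36.67 [ 566.28 -198.53   18.68] turned 60.9 F [-0.3 -0.1 -0.7] T [-0.011  0.013  0.067] gap 85.7 q6eff 0.0 qd6 -0.06
```

View pics/w13.png

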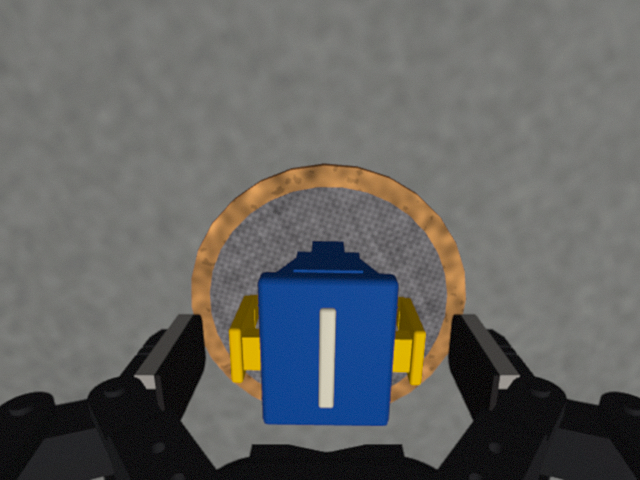

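The cap stands on the mat with its tabs sprung out and the fingers well clear on both sides. I'll lift straight away.

Emit:
drive_tool --pt "0 -0.003 0 0 0 0 0" --pt "0 -0.009 0 0 0 0 0" --pt "0 -0.018 0 0 0 0 0" --pt "0 -0.03 0 0 0 0 0" --pt "0 -0.044 0 0 0 0 0" --pt "0 -0.06 0 0 0 0 0" --pt "0 -0.078 0 0 0 0 0" --pt "0 -0.096 0 0 0 0 0" --pt "0 -0.114 0 0 0 0 0" --pt "0 -0.13 0 0 0 0 0"

```text
time: 37.55
tool_pos: [566.9, -198.8, 152.0]
tcp_rot: [93.0, 89.8, -24.4]
ft_force: [-0.6, -0.5, -0.5]
finger_gap: 85.6
```

Emit:
drive_tool --pt "0 -0.012 0 0 0 0 0" --pt "0 -0.02 0 0 0 0 0" --pt "0 -0.02 0 0 0 0 0" --pt "0 -0.02 0 0 0 0 0" --pt "0 -0.02 0 0 0 0 0" --pt "0 -0.02 0 0 0 0 0" --pt "0 -0.02 0 0 0 0 0" --pt "0 -0.02 0 0 0 0 0" --pt "0 -0.02 0 0 0 0 0" --pt "0 -0.02 0 0 0 0 0"

```text
time: 38.38
tool_pos: [566.1, -198.5, 168.3]
tcp_rot: [-92.2, 90.0, 150.5]
ft_force: [0.2, -0.0, -0.5]
finger_gap: 85.6
```

```bash
python3 st.py;  python3 - <<'E'
from h import *
s=snapshot('wrist');f=s['frame'];cv2.imwrite('pics/w14.png',f)
t=snapshot('scene');cv2.imwrite('pics/s14.png',cv2.resize(t['frame'][150:400,200:480],None,fx=2.4,fy=2.4))
m=(f.min(2)>130).astype(np.uint8)
for c,b in blobs(m,60)[0]: print(c,b,cast(s,c,45).round(1))
H,S,V=cv2.split(cv2.cvtColor(f,cv2.COLOR_BGR2HSV))
mm=((H>4)&(H<19)&(S>90)).astype(np.uint8); cs,_=cv2.findContours(mm,0,1)
c=max(cs,key=cv2.contourArea); P=cast(s,cv2.convexHull(c).reshape(-1,2),6)[:,:2].astype(np.float32); print(cv2.minEnclosingCircle(P))
E
```

```text
38.38 [ 566.14 -198.48  168.34] turned 60.9 F [ 0.2 -0.  -0.5] T [-0.012 -0.039 -0.004] gap 85.6 q6eff 0.0 qd6 0.01
[28.5 22.4] [   0    0   64   53 2496] [[470.4  -9.2  45. ]]
[618.  233.9] [ 593  172   47  154 1613] [[ 736.8 -290.    45. ]]
[326.9 228.9] [323 203   8  53 364] [[ 566.5 -198.3   45. ]]
[147.5 380.9] [138 376  16  12 121] [[ 394.2 -241.4   45. ]]
[505.7 380.8] [500 376  16  12 125] [[ 630.8 -363.5   45. ]]
[418.4 426.5] [ 334  384  138   84 5422] [[ 556.6 -371.5   45. ]]
((567.189697265625, -198.3204803466797), 55.851192474365234)
```

View pics/w14.png

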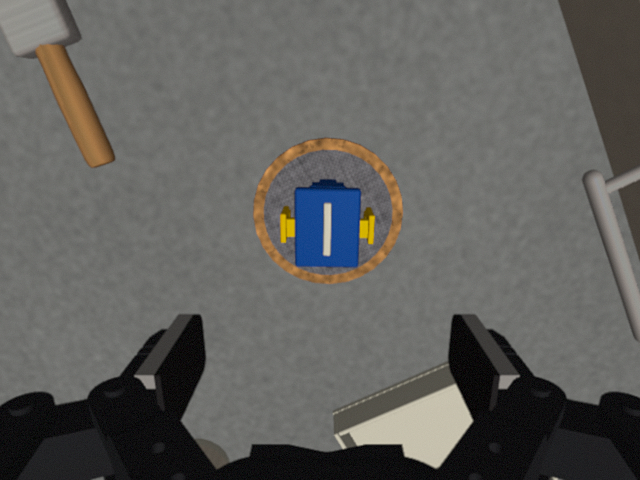

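View pics/s14.png

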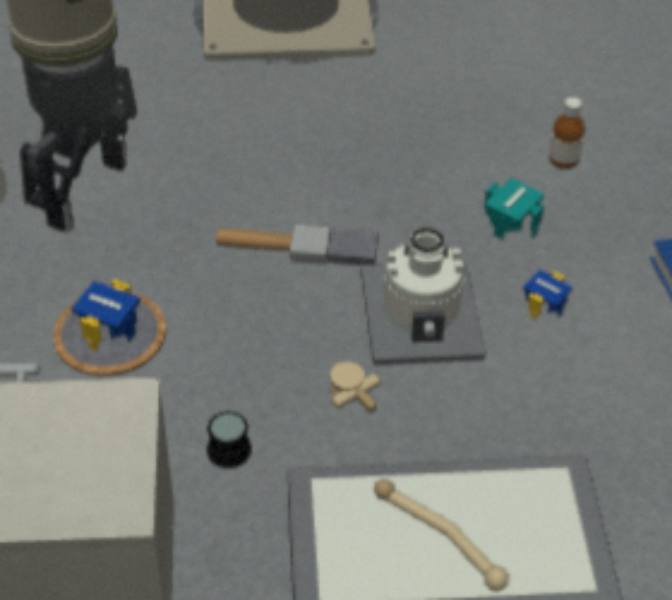

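The cap stands upright on the mat, with its bar at (566.5,−198.3) and the mat centre at (567.2,−198.3). The tub is open, the other things look unmoved, and the robot is clear.

```bash
python3 -c "
from bench import hand_in
print(hand_in())"
```

```text
the job is handed in; nothing more can be done
None
```

The cap is off the tub and standing upright on the cork mat, released, and the job is handed in (about 38 s on the robot's clock).

- **Turn and lift:** I squeezed both tabs at 28 N and turned the cap anticlockwise. It met its stop at about 63.5°, where the torque rose to 0.29 N m at 67°. I backed off to about 61° and lifted. The cap came free with no pull beyond its own weight.
- **Placing:** The cap touched the mat with about 4 N. I opened the fingers slowly and withdrew 150 mm.
- **Last checks:** From the wrist view the cap centre is at (566.5, −198.3) mm and the mat centre at (567.2, −198.3) mm, so it is less than 1 mm off. The pictures show the cap upright, the tub open, and the other things looking where they were. The gripper touches nothing.
- **Disagreement:** The camera calibrations differ a little. The mat's x came out as 564 mm (top), 570 mm (scene) and 567 mm (wrist), and I used the wrist value. No check failed.

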